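# Fetch the spare iron from under the spokeshaves

### The arm

A 6-joint arm with a two-finger parallel gripper is mounted at the origin on a cart in front of the work surface, level with it; the furniture and walls round the work are solid. World frame = base frame: x ahead of the robot, y to its left, z up, the work surface at z = 0. Lengths are in m, angles in rad, forces in N, time in s.
With the tool pointing down it reaches from about 0.35 to 0.775 m from the base axis. Payload 7.3 kg.
Tool frame: the origin (TCP) lies on the centre line of the jaws, within the pads' length; the fingertips stand 11 mm ahead of it and the grasp point (between the pads) lies 8 mm behind it; z points along the fingers, y is the line along which they close (so a half turn about z gives the same grasp; the last joint's range is limited). The gripper opens to 92 mm and grips with 3 to 60 N. Pads are 19 mm wide; open, the fingers measure 130 mm over their backs; the gripper's body (75 mm by 190 mm) begins 47 mm behind the grasp point.
Start: joints at [1.016, 0.342, 1.524, -0, 1.275, -0.146], TCP at [0.209, 0.482, 0.238] pointing down, gripper open.
Joint ranges: [-2.53, 2.53], [-0.77, 2.02], [0.04, 2.7], [-1, 4.14], [0.28, 2.66], [-3.11, 3.11]. Speed limits (rad/s): [2.57, 2.57, 3.14, 3.14, 3.14, 3.14].

### API

Orientations are given as a unit quaternion [x, y, z, w].
In Python, from workcell import arm gives the robot as it stands.
- The arm moves only by the tool send_rows, never from a script. Its arguments are lists of equal length, an entry for each row: "travel": the shift along the tool's x, y, z in units of 25 mm (1.0 is 25 mm), a list of three; "twist": the turn, a rotation vector about the tool's x, y, z in degrees, a list of three; "jaw": the finger opening in mm, from 0 to 91.8. A call has 1 to 10 rows; each row shifts and turns the commanded pose from where the row before left it, along the tool's axes as they then stand; what a row does not reach is not made up. A row lasts 1/8 s, in which the tool goes at most 62.5 mm and 10.7 degrees, less where a joint would pass 70% of its speed; a pose out of reach is approached as far as the arm can. A call is refused whole if a number of a shift passes 1 or a number of a turn 10.7, either way. A call with a gripper value outside its range is refused whole. The fingers move at their own pace and stop on an object; "grip_force" is the grip in N (left out, the last holds). Time passes only in rows, so rows that do not move let the fingers close. It gives the time, the measured TCP pose, the force, the opening and the grip force at its end, in the units of the state.
- arm.sense(): the state, without advancing time (a new reading comes with each control period).
- arm.read_camera(name): name is "scene" or "top"; returns the picture (480x640x3 uint8, red, green, blue); there is no depth.
- arm.camera_params(name): a dict with "vertical_fov" (degrees; the focal length in pixels is half the picture's height over the tangent of half this angle, whatever the lens; pixels are square), "cx", "cy" (the principal point, pixels), "distortion" ([k1, k2, p1, p2, k3] as OpenCV has them; the pictures are not rectified), "R" (3x3) and "t" (3): a world point X has camera coordinates R X + t. Camera axes: x right, y down, z forward; pixel columns grow to the right and rows downward; lengths in m; the calibration is good to about 2 mm. A picture is of the moment at which its call begins. camera_params takes no time and is no camera call.
- arm.close_job(): hands the job in; it is judged then, once.
Trained networks look in the newest picture that a camera, given by its name, has taken for a name from the list of things; names that differ only in an ending like _2 or _b are one class to them, and where a whole thing is asked for, a point or a joint stands for the part that bears it (a point fixed in the world has none). Each returns a list of dicts, best first, with "p" (0 to 1); they miss things now and then, are a little off and sometimes report something else, mostly with a low value. They report only what shows in the picture. A call takes as long as a camera call.
- arm.recognise(label, camera): "extent" ([left, top, right, bottom] in pixels, round what is visible of it).
- arm.trace(label, camera): "pixels" (480x640 bool, what is visible of it) and "extent" ([left, top, right, bottom] in pixels, round what is visible of it).
The state is a dict: "t": time; "qpos": joint angles; "qd": joint speeds; "joint_torque": joint torques, N m; "eef_pos": TCP position; "eef_rot": TCP orientation; "wrist_force": force on the tool from outside, world axes, zero at the start; "moment": the same for the moment, N m; "opening": finger opening in m; "grip_force": force on a finger pad.
Only numpy, scipy, OpenCV 4.12 (cv2) and the standard library are available. Lean on these libraries where they do the work, as an engineer would, in place of code of your own. Each camera call takes 0.05 s, during which the arm holds its last target. There are 200 camera calls.

### The job

The spare plane iron lies at the bottom of the spokeshave till, under the two spokeshaves and the keeper bar that locks them in. Lay the keeper bar and both spokeshaves on the cork mat, right way up, then take the iron out and lay it flat along the middle of the diamond sharpening plate. Then put each spokeshave, right way up, back in the notches it came from, drop the keeper bar back into its slots over them, and leave the glue jar where it stands.

Things in the scene. Friction and masses are not known exactly. Their poses are not given: they have to be found in the camera images.
- shave_till: Fixed wooden till, base 220x214 mm. Origin: centre of underside. Cheeks 12 mm thick along x at y=-80, 80, 74 high; notches in both at x=-45, 45 (floor 52 high, 21 wide, 46 wide at top): a shave lies along y in each pair. At x=-100, +100, y=80 posts 102 high, slots 30 wide in y (42 at top), floor 84 high, for the keeper. Dowels along x at y=-35, +35, tops 14 high, carry the iron; end rails 28 high
- keeper: Loose wooden bar 234x22x14 mm (x, y, z) with a grip block 70x20 mm (x, y) on its middle, up to z=33; 0.12 kg. Grip the block across y from above. Origin: centre of underside. It lies in the slots of the till's posts, at about x=0, y=80, z=84 mm of the till, x along the till's x, just above the shave handles, so that the shaves cannot be lifted
- handled_shave: The longer spokeshave: two turned wooden handles along y, dark iron body between; 364 mm long, 36 high, 0.48 kg. Origin: centre of its flat sole (underside). Body x=-21 to 25, y=-47 to 47, 14 mm high, free to grip across x. In the till the sole hangs 45 to 47 mm over the bench, y along the till's y, origin about 3 mm to the -x side of the notch line; it may be rolled up to 15 deg there
- iron_shave: The shorter, all-iron black spokeshave with gull-wing handles along y; 250 mm long, 39 high, 0.38 kg. Origin: centre of its flat sole (underside). Body x=-18 to 14, y=-25 to 25, 12 mm high, free to grip across x. In the till the sole hangs 39 to 41 mm over the bench, y along the till's y, origin about 4 mm to the -x side of the notch line
- spare_iron: Flat steel plane iron 44x120 mm (x, y), 0.2 kg: blade 3.5 mm thick, cap on it up to 7, screw up to 11 (z). Origin: centre of underside. It lies on the till's dowels, underside 14 mm over the bench, about mid till, y along the till's y, in sight between the shaves; no room for fingers beside it until both shaves are out. Grip across x at its middle
- cork_mat: Cork mat on the bench, fixed, 250x310 mm (x, y), 4 mm thick. Origin: centre of underside. Takes the keeper and the shaves side by side, each along y, about 80 mm apart (shave handles may overhang)
- sharpening_plate: Steel diamond plate 74x200 mm (x, y), face 22 mm over the bench, dotted, in a fixed wooden holder 96x236 mm. Origin: centre of the holder's underside, below the middle of the face
- glue_jar: Bystander: glue jar with a dark cap, 59 mm across, 76 mm high. Origin: centre of its underside

How it is judged:
On the way, in this order (a step that is already met when the one before it is completed fails the run):
1. the keeper bar and both spokeshaves lie on the cork mat, right way up and let go (x of keeper in the frame of cork_mat between -0.125 and 0.125 m and y of keeper in the frame of cork_mat between -0.155 and 0.155 m and z of each of keeper, handled_shave, iron_shave in the frame of cork_mat below 0.012 m and angle between each of keeper, handled_shave, iron_shave's own z axis and vertical below 0.2 rad and linear speed of each of keeper, handled_shave, iron_shave below 0.03 m/s and contact force between the fingers and keeper below 0.1 N and x of handled_shave in the frame of cork_mat between -0.125 and 0.125 m and y of handled_shave in the frame of cork_mat between -0.155 and 0.155 m and contact force between the fingers and handled_shave below 0.1 N and x of iron_shave in the frame of cork_mat between -0.125 and 0.125 m and y of iron_shave in the frame of cork_mat between -0.155 and 0.155 m and contact force between the fingers and iron_shave below 0.1 N), for 0.2 s.
2. the spare iron lies flat along the middle of the sharpening plate, let go (horizontal distance between spare_iron and sharpening_plate below 0.013 m and angle between the y axis of spare_iron and the y axis of sharpening_plate, either way round below 0.2 rad and z of spare_iron in the frame of sharpening_plate below 0.026 m and angle between spare_iron's own z axis and vertical below 0.1 rad and linear speed of spare_iron below 0.03 m/s and contact force between the fingers and spare_iron below 0.1 N), for 0.2 s.
At the end, for the whole second after the job is handed in: The iron lies flat on the plate within 13 mm of its middle, lengthwise within 11 degrees. Each shave is right way up in its own notches and the keeper down in its slots, each within 13 mm of where it started; all are at rest (horizontal distance between spare_iron and sharpening_plate below 0.013 m and angle between the y axis of spare_iron and the y axis of sharpening_plate, either way round below 0.2 rad and z of spare_iron in the frame of sharpening_plate below 0.026 m and angle between spare_iron's own z axis and vertical below 0.1 rad and distance of each of handled_shave, iron_shave, keeper from where it was at the start of the episode below 0.013 m and angle between the y axis of each of handled_shave, iron_shave and the y axis of shave_till, either way round below 0.1 rad and angle between each of handled_shave, iron_shave's own z axis and vertical below 0.7 rad and angle between the x axis of keeper and the x axis of shave_till, either way round below 0.08 rad and angle between keeper's own z axis and vertical below 0.08 rad and z of keeper in the frame of shave_till between 0.081 and 0.089 m and linear speed of each of keeper, handled_shave, iron_shave, spare_iron below 0.02 m/s); the robot touches nothing.
It fails at once if the glue jar is moved by more than 2 cm (distance of glue_jar from where it was at the start of the episode above 0.02 m).
It also fails if it takes over 150 s, if anything falls off the work surface, if the arm or the gripper's body presses on something with over 40 N, if the wrist force passes 120 N, or if a joint passes its speed limit or range.

## Working session

There is one attempt and no reset: what is moved stays moved. The work goes in short steps, Python scripts to look and compute and a tool call to move; the robot and the scene stay as the last step left them, time stands still between calls to the robot, and variables do not carry over. Pictures are saved under pics/ and viewed, at most 14 in all, crops included, and the job is handed in when it is done.

Besides the shell and the picture viewer there is one more tool, called after ">>>" by a JSON object that holds its "api" and its "payload", one argument or row to a line. send_rows: Moves the arm, as the interface text tells. Its arguments: {"type":"object","properties":{"travel":{"type":"array"},"twist":{"type":"array"},"jaw":{"type":"array"},"grip_force":{"type":"number"}},"required":["travel","twist","jaw"]}

```bash
ls; mkdir -p pics; python3 - <<'E'
from workcell import arm
import cv2
print(arm.sense())
for c in("scene","top"):
    print(c,arm.camera_params(c))
    im=arm.read_camera(c); cv2.imwrite(f"pics/{c}0.png",im[:,:,::-1])
for c in("scene","top"):
    for l in "shave_till keeper handled_shave iron_shave spare_iron cork_mat sharpening_plate glue_jar".split():
        print(c,l,[(round(d["p"],2),[round(float(v)) for v in d["extent"]]) for d in arm.recognise(l,c)[:2]])
print(arm.sense()["t"])
E
```

```text
pics
{'t': 0.0, 'qpos': array([ 1.01601308e+00,  3.42719730e-01,  1.52499596e+00, -1.49028029e-05,
        1.27543792e+00, -1.46007994e-01]), 'qd': array([ 5.00026698e-05, -5.26511825e-04,  2.93079902e-04, -6.14642081e-04,
       -1.69663274e-03,  9.78657089e-04]), 'joint_torque': array([-2.13258623e-03, -4.31236410e+01, -2.44220728e+01,  7.18446798e-02,
        5.58802695e-02, -1.16860128e-04]), 'eef_pos': array([0.2084579 , 0.48141153, 0.23705387]), 'eef_rot': array([ 2.02965379e-01,  9.79185603e-01, -7.35499364e-04, -2.61219902e-04]), 'wrist_force': array([-0.14881513,  0.27593905,  0.81424071]), 'moment': array([-0.02865694,  0.05452679,  0.05335203]), 'grip_force': 0.0, 'opening': 0.09199296849215287}
scene {'vertical_fov': 45.70357370009733, 'cx': 320.96801254615383, 'cy': 242.2596927885484, 'distortion': array([-0.11009836,  0.        ,  0.        ,  0.        ,  0.        ]), 'R': array([[ 0.66009646, -0.75088152, -0.02120379],
       [-0.56391316, -0.47669036, -0.67436507],
       [ 0.49626063,  0.45710309, -0.7380936 ]]), 't': array([-0.43308364,  0.37160572,  1.08264744])}
[... 472 characters left out ...]
7])]
scene handled_shave [(0.58, [333, 301, 460, 434]), (0.19, [324, 301, 405, 384])]
scene iron_shave [(0.97, [322, 316, 394, 381])]
scene spare_iron [(0.79, [358, 343, 399, 385])]
scene cork_mat [(0.67, [132, 176, 288, 283])]
scene sharpening_plate [(0.82, [217, 261, 323, 331])]
scene glue_jar [(0.75, [316, 186, 339, 223])]
top shave_till [(0.83, [397, 240, 492, 326])]
top keeper [(0.83, [402, 244, 498, 257])]
top handled_shave [(0.93, [450, 213, 471, 361])]
top iron_shave [(0.85, [417, 233, 434, 336])]
top spare_iron [(0.76, [430, 266, 445, 311])]
top cork_mat [(0.72, [162, 202, 266, 329])]
top sharpening_plate [(0.93, [288, 244, 351, 338])]
top glue_jar [(0.67, [280, 164, 301, 195])]
0.9
```

View pics/scene0.png

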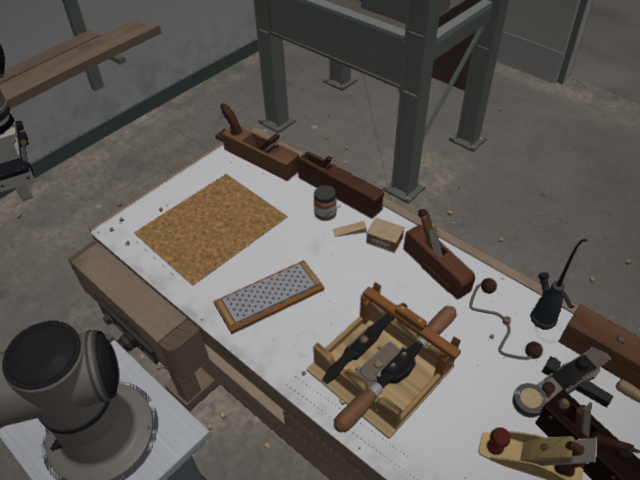

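View pics/top0.png

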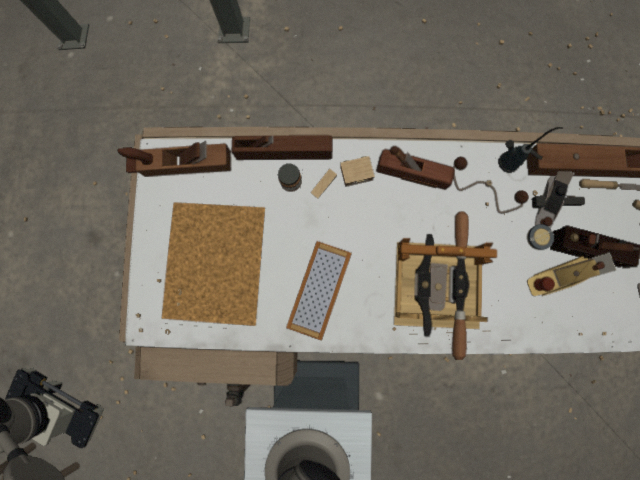

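```bash
cat > h.py <<'E'
import numpy as np, cv2
from scipy.optimize import minimize
from workcell import arm
PR={c:arm.camera_params(c) for c in("scene","top")}
def K(c):
    p=PR[c];f=240/np.tan(np.radians(p["vertical_fov"]/2))
    return np.array([[f,0,p["cx"]],[0,f,p["cy"]],[0,0,1.]])
def proj(X,c):
    p=PR[c];r=cv2.Rodrigues(np.array(p["R"]))[0]
    return cv2.projectPoints(np.asarray(X,float).reshape(-1,1,3),r,np.array(p["t"]),K(c),np.array(p["distortion"]))[0][:,0]
def ray(px,c,z):
    p=PR[c];u=cv2.undistortPoints(np.asarray(px,float).reshape(-1,1,2),K(c),np.array(p["distortion"]))[:,0]
    R=np.array(p["R"]);C=-R.T@np.array(p["t"]);d=np.c_[u,np.ones(len(u))]@R
    return C+d*((z-C[2])/d[:,2])[:,None]
def box(x0,x1,y0,y1,z0,z1):return np.array([[x,y,z] for x in(x0,x1) for y in(y0,y1) for z in(z0,z1)])/1000
M=dict(
 keeper=[box(-117,117,-11,11,0,14),box(-35,35,-10,10,0,33)],
 cork_mat=[box(-125,125,-155,155,0,4)],
 sharpening_plate=[box(-48,48,-118,118,0,18),box(-37,37,-100,100,0,22)],
 spare_iron=[box(-22,22,-60,60,0,3.5)],
 shave_till=[box(-110,110,-107,107,0,10),box(-100,100,-86,-74,0,52),box(-100,100,74,86,0,52)],
 handled_shave=[box(-21,25,-47,47,0,14),box(-11,11,-182,182,10,32)],
 iron_shave=[box(-18,14,-25,25,0,12),box(-8,8,-125,125,14,30)],
 glue_jar=[np.array([[29.5*np.cos(a),29.5*np.sin(a),z] for a in np.arange(0,6.28,.3) for z in(0,76)])/1000])
S=4
def sil(name,q,c):
    x,y,z,a=q;R=np.array([[np.cos(a),-np.sin(a),0],[np.sin(a),np.cos(a),0],[0,0,1]])
    m=np.zeros((480*S,640*S),np.uint8)
    for b in M[name]:
        h=cv2.convexHull(((proj(b@R.T+[x,y,z],c)+.5)*S).round().astype(np.int32));cv2.fillConvexPoly(m,h,1)
    return m>0
def get(name,c):
    r=arm.trace(name,c);return (r[0]["pixels"],r[0]["p"]) if r else (None,0)
def fit(name,masks,q0,free,ign={}):
    """masks {cam:bool}, free: indices of q; returns q, iou"""
    big={c:cv2.resize(m.astype(np.uint8),None,fx=S,fy=S,interpolation=cv2.INTER_NEAREST)>0 for c,m in masks.items()}
    ig={c:~(cv2.resize(m.astype(np.uint8),None,fx=S,fy=S,interpolation=cv2.INTER_NEAREST)>0) for c,m in ign.items()}
    q0=np.array(q0,float);sc=np.array([.01,.01,.01,.1])[free]
    def q(v):
        r=q0.copy();r[free]+=v*sc;return r
    def cost(v):
        s=0
        for c,m in big.items():
            k=sil(name,q(v),c);g=ig.get(c)
            if g is not None:k=k&g;m=m&g
            s-=(k&m).sum()/max(1,(k|m).sum())
        return s/len(big)
    n=len(free);best=None
    for _ in range(2):
        v0=np.zeros(n) if best is None else best.x
        best=minimize(cost,v0,method="Nelder-Mead",options=dict(initial_simplex=np.vstack([v0]+[v0+e for e in np.eye(n)]),xatol=.01,fatol=1e-4,maxiter=120))
    return q(best.x),-best.fun
def contour(im,name,q,c,col):
    m=sil(name,q,c).astype(np.uint8);cs,_=cv2.findContours(m,cv2.RETR_EXTERNAL,cv2.CHAIN_APPROX_NONE);return cs
E
cat > m1.py <<'E'
from h import *
import pickle
ims={c:arm.read_camera(c) for c in("scene","top")}
mk={n:{} for n in M}
for c in ims:
    for n in M:
        m,p=get(n,c)
        if m is not None and p>.3:mk[n][c]=m
pickle.dump((ims,mk),open("m1.pkl","wb"))
def c0(n,z):
    m=mk[n]["top"];ys,xs=np.nonzero(m);return ray([[xs.mean(),ys.mean()]],"top",z)[0]
res={}
p=c0("keeper",.1);res["keeper"]=fit("keeper",mk["keeper"],[p[0],p[1],.084,-1.57],[0,1,2,3])
p=c0("cork_mat",0);res["cork_mat"]=fit("cork_mat",mk["cork_mat"],[p[0],p[1],0,0],[0,1,3])
p=c0("sharpening_plate",.02);res["sharpening_plate"]=fit("sharpening_plate",mk["sharpening_plate"],[p[0],p[1],0,-.3],[0,1,2,3])
p=c0("glue_jar",.05);res["glue_jar"]=fit("glue_jar",mk["glue_jar"],[p[0],p[1],0,0],[0,1])
k=res["keeper"][0]
a=k[3]
T=lambda x,y:(k[0]+np.cos(a)*x-np.sin(a)*(y-.08),k[1]+np.sin(a)*x+np.cos(a)*(y-.08))
ig={c:cv2.dilate(mk["keeper"][c].astype(np.uint8),np.ones((5,5)))>0 for c in mk["keeper"]}
for n,x,z in(("handled_shave",.042,.046),("iron_shave",-.049,.04)):
    res[n]=fit(n,{"top":mk[n]["top"]},[*T(x,0),z,a],[0,1,3],ig)
    if "scene" in mk[n]: print(n,"both",fit(n,mk[n],[*T(x,0),z,a],[0,1,2,3],ig))
p=c0("spare_iron",.018);
print("iron c",p,"nominal",T(0,0))
for n,(q,i) in res.items():print(n,q.round(4),round(i,3),list(mk[n]))
# overlay
im=cv2.resize(ims["top"],None,fx=4,fy=4,interpolation=cv2.INTER_CUBIC)[:,:,::-1].copy()
im2=cv2.resize(ims["scene"],None,fx=4,fy=4,interpolation=cv2.INTER_CUBIC)[:,:,::-1].copy()
for n,(q,i) in res.items():
    cv2.drawContours(im,contour(im,n,q,"top",0),-1,(0,0,255),1);cv2.drawContours(im2,contour(im2,n,q,"scene",0),-1,(0,0,255),1)
till=[*T(0,0),0,a]
def dr(im,c,pts):
    h=((proj([[*T(x,y),z] for x,y,z in pts],c)+.5)*4).round().astype(np.int32);cv2.polylines(im,[h],True,(255,0,0),1)
for I,c in((im,"top"),(im2,"scene")):
    dr(I,c,[(-.11,-.107,0),(.11,-.107,0),(.11,.107,0),(-.11,.107,0)])
    for y in(-.08,.08):dr(I,c,[(s*.045+w,y+d,.074) for s in(-1,1) for w,d in((-.023,-.006),(.023,-.006),(.023,.006),(-.023,.006))])
cv2.imwrite("pics/top1.png",im[820:1480,1520:2040]);cv2.imwrite("pics/scene1.png",im2[1120:1760,1200:1880])
print(arm.sense()["t"])
E
python3 m1.py
```

```text
handled_shave both (array([ 0.47417066, -0.36614124,  0.04666612, -1.60791216]), np.float64(0.7790464182085699))
iron_shave both (array([ 0.47022282, -0.28251631,  0.04753873, -1.57689857]), np.float64(0.3451868819487122))Traceback (most recent call last):
  File "m1.py", line 24, in <module>
    p=c0("spare_iron",.018);
  File "m1.py", line 11, in c0
    m=mk[n]["top"];ys,xs=np.nonzero(m);return ray([[xs.mean(),ys.mean()]],"top",z)[0]
      ~~~~~^^^^^^^
KeyError: 'top'
```

```bash
python3 - <<'E'
s=open("m1.py").read()
a=s.index("ims={c");b=s.index("def c0")
s=s[:a]+'ims,mk=pickle.load(open("m1.pkl","rb"))\n'+s[b:]
s=s.replace('p=c0("spare_iron",.018);\n','').replace('print("iron c",p,','print(')
s=s.replace('for n,(q,i) in res.items():print','pickle.dump(res,open("res.pkl","wb"))\nfor n,(q,i) in res.items():print')
open("m2.py","w").write(s)
E
python3 m2.py
```

```text
handled_shave both (array([ 0.47417066, -0.36614124,  0.04666612, -1.60791216]), np.float64(0.7790464182085699))
iron_shave both (array([ 0.47022282, -0.28251631,  0.04753873, -1.57689857]), np.float64(0.3451868819487122))
nominal (np.float64(0.4716388327324628), np.float64(-0.3268856701721763))
keeper [ 0.5516 -0.3281  0.0918 -1.5859] 0.415 ['scene', 'top']
cork_mat [0.5181 0.2597 0.     0.2469] 0.715 ['scene', 'top']
sharpening_plate [ 0.4542 -0.0218 -0.0028  1.2529] 0.947 ['scene', 'top']
glue_jar [0.7401 0.0593 0.     0.    ] 0.897 ['scene', 'top']
handled_shave [ 0.473  -0.3673  0.046  -1.6028] 0.809 ['scene', 'top']
iron_shave [ 0.4713 -0.2841  0.04   -1.5733] 0.691 ['scene', 'top']
1.8
```

View pics/top1.png

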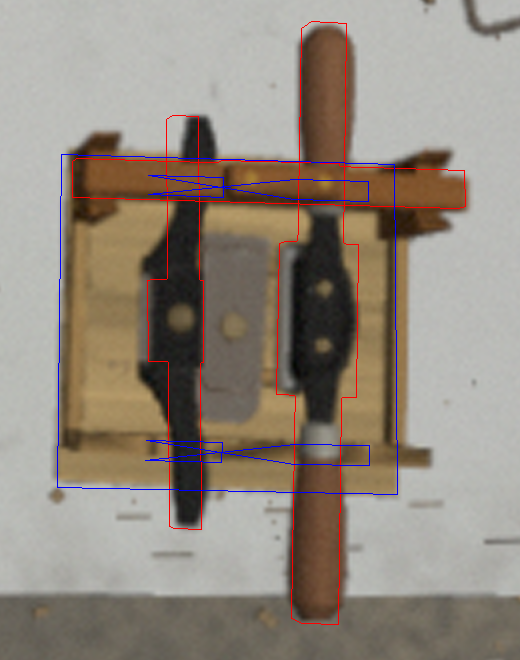

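View pics/scene1.png

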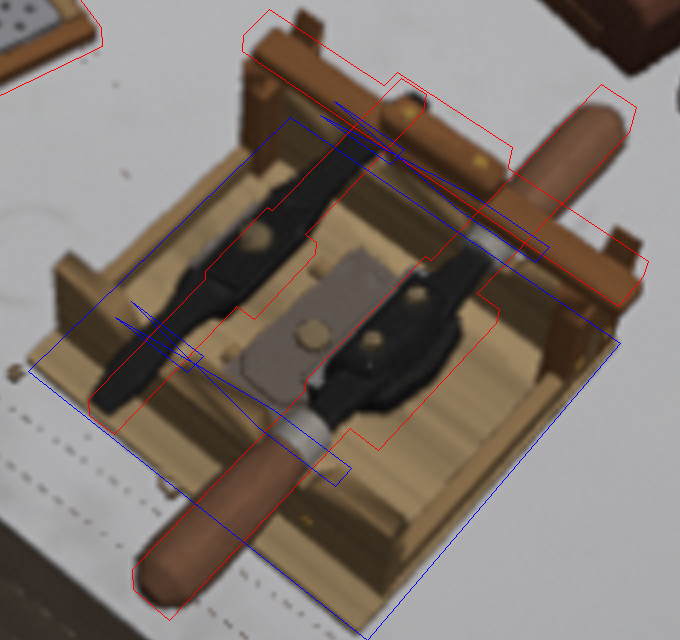

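```bash
python3 - <<'E'
from h import *
import pickle
ims,mk=pickle.load(open("m1.pkl","rb"))
cols=dict(keeper=(0,0,255),handled_shave=(0,255,0),iron_shave=(255,0,0),spare_iron=(0,255,255),shave_till=(255,0,255),cork_mat=(255,255,0))
out=[]
for c,(x0,y0) in(("top",(380,200)),("scene",(300,270))):
    im=cv2.resize(ims[c],None,fx=3,fy=3,interpolation=cv2.INTER_CUBIC)[:,:,::-1].copy()
    for n,k in cols.items():
        if c in mk[n]:
            cs,_=cv2.findContours(cv2.resize(mk[n][c].astype(np.uint8),None,fx=3,fy=3,interpolation=0),0,1);cv2.drawContours(im,cs,-1,k,1)
            ys,xs=np.nonzero(mk[n][c]);print(c,n,xs.min(),xs.max(),ys.min(),ys.max(),len(xs))
    out.append(im[y0*3:y0*3+520,x0*3:x0*3+400 if c=="top" else x0*3+400])
cv2.imwrite("pics/masks.png",np.hstack(out)[:, :800])
E
```

```text
top keeper 401 495 244 256 833
top handled_shave 448 469 211 359 1936
top iron_shave 414 433 234 336 1049
top shave_till 393 491 238 327 3706
top cork_mat 162 264 202 325 10993
scene keeper 323 404 305 382 1117
scene handled_shave 333 455 306 431 2628
scene iron_shave 323 391 315 383 1115
scene spare_iron 362 460 287 359 1447
scene shave_till 307 459 283 438 7400
scene cork_mat 135 285 175 284 8566
```

View pics/masks.png

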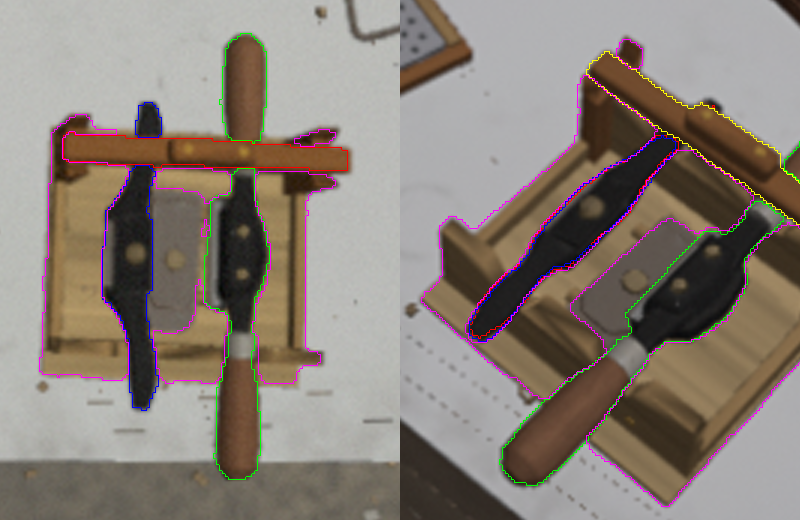

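```bash
cat > m3.py <<'E'
from h import *
import pickle
ims,mk=pickle.load(open("m1.pkl","rb"))
mk["keeper"]["scene"]=mk["spare_iron"]["scene"]
def c0(n,z):
    ys,xs=np.nonzero(mk[n]["top"]);return ray([[xs.mean(),ys.mean()]],"top",z)[0]
res={}
p=c0("keeper",.1);res["keeper"]=fit("keeper",mk["keeper"],[p[0],p[1],.084,-1.57],[0,1,2,3])
p=c0("cork_mat",0);res["cork_mat"]=fit("cork_mat",mk["cork_mat"],[p[0],p[1],0,-1.57],[0,1,3])
p=c0("sharpening_plate",.02);res["sharpening_plate"]=fit("sharpening_plate",mk["sharpening_plate"],[p[0],p[1],0,1.25],[0,1,2,3])
a=res["keeper"][0][3];k=res["keeper"][0]
T=lambda x,y:(k[0]+np.cos(a)*x-np.sin(a)*(y-.08),k[1]+np.sin(a)*x+np.cos(a)*(y-.08))
ig={c:cv2.dilate(mk["keeper"][c].astype(np.uint8),np.ones((5,5)))>0 for c in mk["keeper"]}
for n,x,z in(("handled_shave",.042,.046),("iron_shave",-.049,.04)):
    res[n]=fit(n,{"top":mk[n]["top"]},[*T(x,0),z,a],[0,1,3],ig)
    print(n,"both",fit(n,mk[n],[*T(x,0),z,a],[0,1,2,3],ig),"nominal",T(x,0))
# till base outline, z=0..8, top crop corners (pics/masks.png, 3x, origin 380,200)
print("keeper scene only",fit("keeper",{"scene":mk["keeper"]["scene"]},k,[0,1,3]),"top",fit("keeper",{"top":mk["keeper"]["top"]},k,[0,1,3]))
# metal spare iron corners seen in masks.png left: right edge / screw
f=lambda u,v:((u+.5)/3-.5+380,(v+.5)/3-.5+200)
g=lambda u,v:((u-400+.5)/3-.5+300,(v+.5)/3-.5+270)
def tri(a,b):
    A=[];B=[]
    for c,px in(("top",a),("scene",b)):
        p0,p1=ray([px],c,0)[0],ray([px],c,.1)[0];d=(p1-p0)/np.linalg.norm(p1-p0);P=np.eye(3)-np.outer(d,d);A.append(P);B.append(P@p0)
    return np.linalg.solve(sum(A),sum(B))
print("iron screw",tri(f(175,260),g(635,281)),"ishave screw",tri(f(136,253),g(592,208)))
print("hshave screws",tri(f(243,231),g(712,251)),tri(f(241,272),g(680,285)))
print("iron corners top z.018",ray([f(196,192),f(196,325),f(150,330)],"top",.018))
pickle.dump(res,open("res.pkl","wb"))
for n,(q,i) in res.items():print(n,q.round(4),round(i,3))
E
python3 m3.py
```

```text
handled_shave both (array([ 0.47255971, -0.36614965,  0.04790078, -1.60380219]), np.float64(0.8005687068391247)) nominal (np.float64(0.47072393405946644), np.float64(-0.37069281379487573))
iron_shave both (array([ 0.47058615, -0.28172124,  0.05048379, -1.57532666]), np.float64(0.7309085971230107)) nominal (np.float64(0.4737281216191661), np.float64(-0.27974241601066513))
keeper scene only (array([ 0.55292116, -0.32953808,  0.07854293, -1.60515636]), np.float64(0.8728784728784729)) top (array([ 0.55296812, -0.33342363,  0.07854293, -1.59611298]), np.float64(0.846272))
iron screw [ 0.46712139 -0.32295629  0.02499015] ishave screw [ 0.47107367 -0.28055384  0.06824967]
hshave screws [ 0.48919321 -0.36495376  0.08052783] [ 0.45651979 -0.36347851  0.07843394]
iron corners top z.018 [[ 0.5265204  -0.34463464  0.018     ]
 [ 0.41403049 -0.34307885  0.018     ]
 [ 0.40950008 -0.30385664  0.018     ]]
keeper [ 0.5521 -0.3314  0.0785 -1.6038] 0.855
cork_mat [ 0.5209  0.2576  0.     -1.6225] 0.979
sharpening_plate [ 0.4541 -0.022  -0.0025  1.2538] 0.947
handled_shave [ 0.4743 -0.3673  0.046  -1.603 ] 0.81
iron_shave [ 0.4731 -0.2844  0.04   -1.5759] 0.689
```

>>> {"api": "send_rows", "payload": {
  "travel": [
    [0, 0, 0],
    [0, 0, 0],
    [0, 0, 0],
    [0, 0, 0],
    [0, 0, 0],
    [0, 0, 0],
    [0, 0, 0]
  ],
  "twist": [
    [0, 0, 9.77],
    [0, 0, 9.77],
    [0, 0, 9.77],
    [0, 0, 9.77],
    [0, 0, 9.77],
    [0, 0, 9.77],
    [0, 0, 9.77]
  ],
  "jaw": [60, 60, 60, 60, 60, 60, 60],
  "grip_force": 25
}}

```text
t: 2.68
eef_pos: [0.2087, 0.4818, 0.2377]
eef_rot: [0.72, 0.694, 0.0, 0.0]
wrist_force: [-0.6, 0.5, -0.0]
opening: 0.06
grip_force: 0.0
```

>>> {"api": "send_rows", "payload": {
  "travel": [
    [-1, 0.985, 0],
    [-1, 0.985, 0],
    [-1, 0.985, 0],
    [-1, 0.985, 0],
    [-1, 0.985, 0],
    [-1, 0.985, 0],
    [-1, 0.985, 0],
    [-1, 0.985, 0],
    [-1, 0.985, 0],
    [-1, 0.985, 0]
  ],
  "twist": [
    [0, 0, 0],
    [0, 0, 0],
    [0, 0, 0],
    [0, 0, 0],
    [0, 0, 0],
    [0, 0, 0],
    [0, 0, 0],
    [0, 0, 0],
    [0, 0, 0],
    [0, 0, 0]
  ],
  "jaw": [60, 60, 60, 60, 60, 60, 60, 60, 60, 60]
}}

```text
t: 3.92
eef_pos: [0.4476, 0.2232, 0.2378]
eef_rot: [0.718, 0.696, 0.0, 0.0]
wrist_force: [-0.3, 1.3, 0.0]
opening: 0.0598
grip_force: 0.0
```

>>> {"api": "send_rows", "payload": {
  "travel": [
    [-1, 0.985, 0],
    [-1, 0.985, 0],
    [-1, 0.985, 0],
    [-1, 0.985, 0],
    [-1, 0.985, 0],
    [-1, 0, 0],
    [-1, 0, 0],
    [-1, 0, 0],
    [-1, 0, 0],
    [-1, 0, 0]
  ],
  "twist": [
    [0, 0, 0],
    [0, 0, 0],
    [0, 0, 0],
    [0, 0, 0],
    [0, 0, 0],
    [0, 0, 0],
    [0, 0, 0],
    [0, 0, 0],
    [0, 0, 0],
    [0, 0, 0]
  ],
  "jaw": [60, 60, 60, 60, 60, 60, 60, 60, 60, 60]
}}

```text
t: 5.18
eef_pos: [0.562, -0.0305, 0.2377]
eef_rot: [0.718, 0.696, 0.0, -0.0]
wrist_force: [-0.0, -0.8, 0.4]
opening: 0.0599
grip_force: 0.0
```

>>> {"api": "send_rows", "payload": {
  "travel": [
    [-1, 0, 0],
    [-1, 0, 0],
    [-1, 0, 0],
    [-1, 0, 0],
    [-1, 0, 0],
    [-1, 0, 0],
    [-1, 0, 0],
    [-1, 0, 0],
    [-1, 0, 0],
    [-1, 0, 0]
  ],
  "twist": [
    [0, 0, 0],
    [0, 0, 0],
    [0, 0, 0],
    [0, 0, 0],
    [0, 0, 0],
    [0, 0, 0],
    [0, 0, 0],
    [0, 0, 0],
    [0, 0, 0],
    [0, 0, 0]
  ],
  "jaw": [60, 60, 60, 60, 60, 60, 60, 60, 60, 60]
}}

```text
t: 6.42
eef_pos: [0.5541, -0.2808, 0.2377]
eef_rot: [0.718, 0.696, 0.0, -0.0]
wrist_force: [1.0, 0.1, 0.3]
opening: 0.0599
grip_force: 0.0
```

>>> {"api": "send_rows", "payload": {
  "travel": [
    [-1, 0, 0],
    [-1, 0, 0],
    [-0.05, 0, 0],
    [0, 0, 1],
    [0, 0, 1],
    [0, 0, 1],
    [0, 0, 0]
  ],
  "twist": [
    [0, 0, 0],
    [0, 0, 0],
    [0, 0, 0],
    [0, 0, 0],
    [0, 0, 0],
    [0, 0, 0],
    [0, 0, 0]
  ],
  "jaw": [60, 60, 60, 60, 60, 60, 60]
}}

```text
t: 7.3
eef_pos: [0.5517, -0.3295, 0.1608]
eef_rot: [0.718, 0.696, -0.0, -0.002]
wrist_force: [0.1, -0.6, -0.3]
opening: 0.0597
grip_force: 0.0
```

>>> {"api": "send_rows", "payload": {
  "travel": [
    [0, 0, 1],
    [0, 0, 0.6],
    [0, 0, 0.4],
    [0, 0, 0],
    [0, 0, 0],
    [0, 0, 0],
    [0, 0, 0],
    [0, 0, 0],
    [0, 0, 0],
    [0, 0, 0]
  ],
  "twist": [
    [0, 0, 0],
    [0, 0, 0],
    [0, 0, 0],
    [0, 0, 0],
    [0, 0, 0],
    [0, 0, 0],
    [0, 0, 0],
    [0, 0, 0],
    [0, 0, 0],
    [0, 0, 0]
  ],
  "jaw": [60, 60, 60, 60, 0, 0, 0, 0, 0, 0]
}}

```text
t: 8.55
eef_pos: [0.5525, -0.3308, 0.1128]
eef_rot: [0.718, 0.696, 0.0, 0.0]
wrist_force: [-0.2, -0.3, 0.9]
opening: 0.0196
grip_force: 25.0
```

```bash
cat > snap.py <<'E'
import sys
from h import *
c,n,x0,y0,w,hh,s=sys.argv[1],sys.argv[2],*map(int,sys.argv[3:])
im=arm.read_camera(c)[y0:y0+hh,x0:x0+w,::-1]
cv2.imwrite(f"pics/{n}.png",cv2.resize(im,None,fx=s,fy=s,interpolation=cv2.INTER_CUBIC))
E
python3 snap.py scene a1 290 200 200 200 3; python3 -c "
from workcell import arm
s=arm.sense();print(s['t'],s['eef_pos'],s['opening'],s['grip_force'],s['wrist_force'],s['qpos'])"
```

```text
8.6 [ 0.55251835 -0.3307749   0.11279704] 0.01970399858844514 24.991064071655273 [-0.34352005 -0.02483067  1.05335001] [-6.58391410e-01  6.68229781e-01  1.33206691e+00  7.25532491e-05
  1.14125253e+00 -6.26784263e-01]
```

View pics/a1.png

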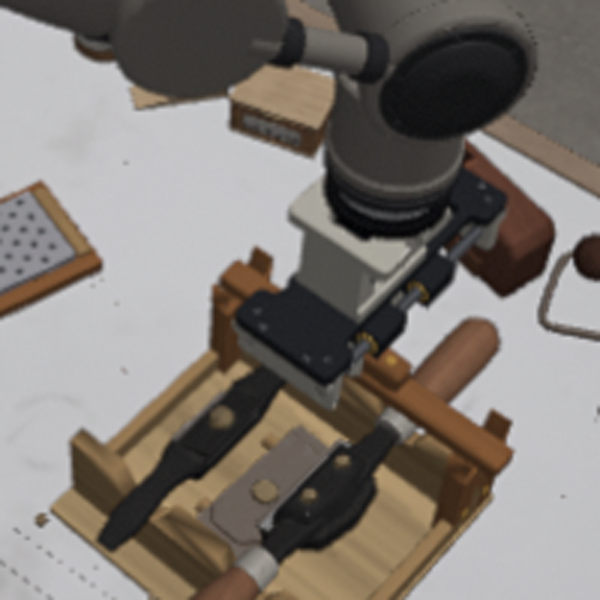

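>>> {"api": "send_rows", "payload": {
  "travel": [
    [0, 0, -0.5],
    [0, 0, -1],
    [0, 0, -1],
    [0, 0, -1],
    [0, 0, -1],
    [1, 0, -0.5],
    [1, 0, 0],
    [1, 0, 0],
    [1, 0, 0],
    [1, 0, 0]
  ],
  "twist": [
    [0, 0, 0],
    [0, 0, 0],
    [0, 0, 0],
    [0, 0, 0],
    [0, 0, 0],
    [0, 0, 0],
    [0, 0, 0],
    [0, 0, 0],
    [0, 0, 0],
    [0, 0, 0]
  ],
  "jaw": [0, 0, 0, 0, 0, 0, 0, 0, 0, 0]
}}

```text
t: 9.85
eef_pos: [0.5563, -0.2035, 0.2371]
eef_rot: [0.718, 0.696, -0.0, -0.001]
wrist_force: [-0.4, 0.5, -1.7]
opening: 0.02
grip_force: 25.0
```

>>> {"api": "send_rows", "payload": {
  "travel": [
    [1, 0, 0],
    [1, 0, 0],
    [1, 0, 0],
    [1, 0, 0],
    [1, 0, 0],
    [1, 0, 0],
    [1, 0, 0],
    [1, 0, 0],
    [1, 0, 0],
    [1, 0, 0]
  ],
  "twist": [
    [0, 0, 0],
    [0, 0, 0],
    [0, 0, 0],
    [0, 0, 0],
    [0, 0, 0],
    [0, 0, 0],
    [0, 0, 0],
    [0, 0, 0],
    [0, 0, 0],
    [0, 0, 0]
  ],
  "jaw": [0, 0, 0, 0, 0, 0, 0, 0, 0, 0]
}}

```text
t: 11.1
eef_pos: [0.5637, 0.046, 0.2372]
eef_rot: [0.718, 0.696, -0.0, -0.0]
wrist_force: [-0.4, 0.1, -1.0]
opening: 0.0195
grip_force: 25.0
```

>>> {"api": "send_rows", "payload": {
  "travel": [
    [1, 0, 0],
    [1, 0, 0],
    [1, 0, 0],
    [1, 0, 0],
    [1, 0, 0],
    [1, 0, 0],
    [1, 0, 0],
    [1, 0, 0],
    [1, 0, 0],
    [1, 0, 0]
  ],
  "twist": [
    [0, 0, 0],
    [0, 0, 0],
    [0, 0, 0],
    [0, 0, 0],
    [0, 0, 0],
    [0, 0, 0],
    [0, 0, 0],
    [0, 0, 0],
    [0, 0, 0],
    [0, 0, 0]
  ],
  "jaw": [0, 0, 0, 0, 0, 0, 0, 0, 0, 0]
}}

```text
t: 12.35
eef_pos: [0.5711, 0.2957, 0.2371]
eef_rot: [0.718, 0.696, -0.001, -0.0]
wrist_force: [0.4, -0.9, -1.1]
opening: 0.0199
grip_force: 25.0
```

>>> {"api": "send_rows", "payload": {
  "travel": [
    [1, -0.95, 0],
    [0.88, -1, 0],
    [0, 0, 0],
    [0, 0, 0],
    [0, 0, 0],
    [0, 0, 0],
    [0, 0, 0],
    [0, 0, 0],
    [0, 0, 0],
    [0, 0, 0]
  ],
  "twist": [
    [0, 0, 0],
    [0, 0, 0],
    [0, 0, -9.87],
    [0, 0, -9.87],
    [0, 0, -9.87],
    [0, 0, -9.87],
    [0, 0, -9.87],
    [0, 0, -9.87],
    [0, 0, -9.87],
    [0, 0, -9.87]
  ],
  "jaw": [0, 0, 0, 0, 0, 0, 0, 0, 0, 0]
}}

```text
t: 13.6
eef_pos: [0.5238, 0.3432, 0.2371]
eef_rot: [0.109, 0.994, -0.0, -0.001]
wrist_force: [-0.2, 0.2, -1.7]
opening: 0.0193
grip_force: 25.0
```

>>> {"api": "send_rows", "payload": {
  "travel": [
    [0, 0, 1],
    [0, 0, 1],
    [0, 0, 1],
    [0, 0, 1],
    [0, 0, 1],
    [0, 0, 1],
    [0, 0, 1],
    [0, 0, 0.5],
    [0, 0, 0],
    [0, 0, 0]
  ],
  "twist": [
    [0, 0, -9.87],
    [0, 0, 0],
    [0, 0, 0],
    [0, 0, 0],
    [0, 0, 0],
    [0, 0, 0],
    [0, 0, 0],
    [0, 0, 0],
    [0, 0, 0],
    [0, 0, 0]
  ],
  "jaw": [0, 0, 0, 0, 0, 0, 0, 0, 0, 0]
}}

```text
t: 14.85
eef_pos: [0.5255, 0.343, 0.0512]
eef_rot: [0.026, 1.0, 0.0, 0.001]
wrist_force: [0.2, 1.1, -0.6]
opening: 0.0199
grip_force: 25.0
```

>>> {"api": "send_rows", "payload": {
  "travel": [
    [0, 0, 0.45],
    [0, 0, 0.06],
    [0, 0, 0.06],
    [0, 0, 0]
  ],
  "twist": [
    [0, 0, 0],
    [0, 0, 0],
    [0, 0, 0],
    [0, 0, 0]
  ],
  "jaw": [0, 0, 0, 0]
}}

```text
t: 15.35
eef_pos: [0.5251, 0.3424, 0.036]
eef_rot: [0.026, 1.0, 0.0, 0.0]
wrist_force: [0.4, 0.3, -0.7]
opening: 0.0199
grip_force: 25.0
```

```bash
python3 snap.py scene a2 100 100 240 200 3
```

```text
(no output)
```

View pics/a2.png

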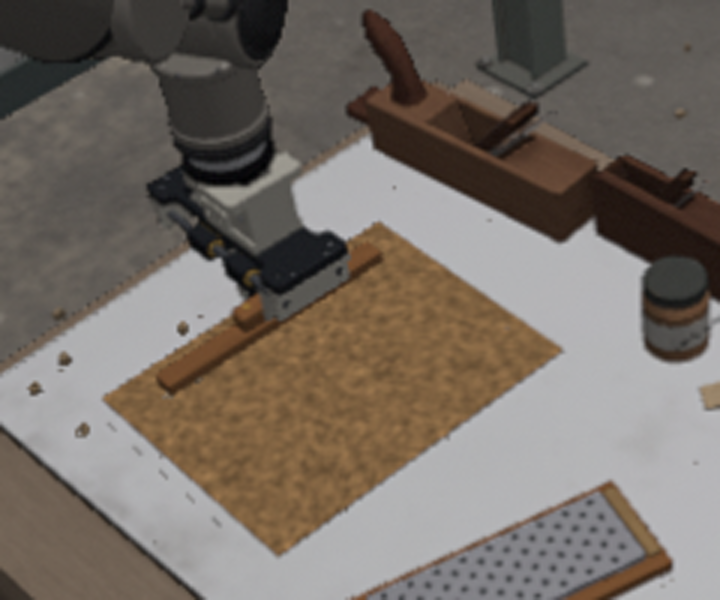

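>>> {"api": "send_rows", "payload": {
  "travel": [
    [0, 0, 0.04],
    [0, 0, 0.04],
    [0, 0, 0]
  ],
  "twist": [
    [0, 0, 0],
    [0, 0, 0],
    [0, 0, 0]
  ],
  "jaw": [0, 0, 0]
}}

```text
t: 15.78
eef_pos: [0.525, 0.3425, 0.0339]
eef_rot: [0.026, 1.0, -0.0, -0.0]
wrist_force: [-0.1, -0.1, -1.3]
opening: 0.0197
grip_force: 25.0
```

>>> {"api": "send_rows", "payload": {
  "travel": [
    [0, 0, 0.04],
    [0, 0, 0],
    [0, 0, 0],
    [0, 0, 0],
    [0, 0, -0.5],
    [0, 0, -1],
    [0, 0, -1],
    [0, 0, -1],
    [0, -1, -1],
    [0, -1, -1]
  ],
  "twist": [
    [0, 0, 0],
    [0, 0, 0],
    [0, 0, 0],
    [0, 0, 0],
    [0, 0, 0],
    [0, 0, 0],
    [0, 0, 0],
    [0, 0, -1.3],
    [0, 0, 0],
    [0, 0, 0]
  ],
  "jaw": [0, 0, 50, 50, 50, 50, 50, 50, 60, 74]
}}

```text
t: 17.02
eef_pos: [0.5235, 0.2921, 0.1723]
eef_rot: [0.014, 1.0, 0.0, 0.001]
wrist_force: [0.2, -1.1, 0.0]
opening: 0.0654
grip_force: 0.0
```

```bash
cat > st.py <<'E'
from workcell import arm
import numpy as np
s=arm.sense();q=s['eef_rot'];print(round(s['t'],2),s['eef_pos'].round(4),'psi',np.degrees(2*np.arctan2(q[1],q[0])).round(2)-90,s['opening'].round(4),s['wrist_force'].round(1),s['qpos'].round(2))
E
python3 st.py; python3 snap.py scene a3 100 100 240 200 3
```

```text
Traceback (most recent call last):
  File "st.py", line 3, in <module>
    s=arm.sense();q=s['eef_rot'];print(round(s['t'],2),s['eef_pos'].round(4),'psi',np.degrees(2*np.arctan2(q[1],q[0])).round(2)-90,s['opening'].round(4),s['wrist_force'].round(1),s['qpos'].round(2))
                                                                                                                                   ^^^^^^^^^^^^^^^^^^
AttributeError: 'float' object has no attribute 'round'
```

View pics/a3.png

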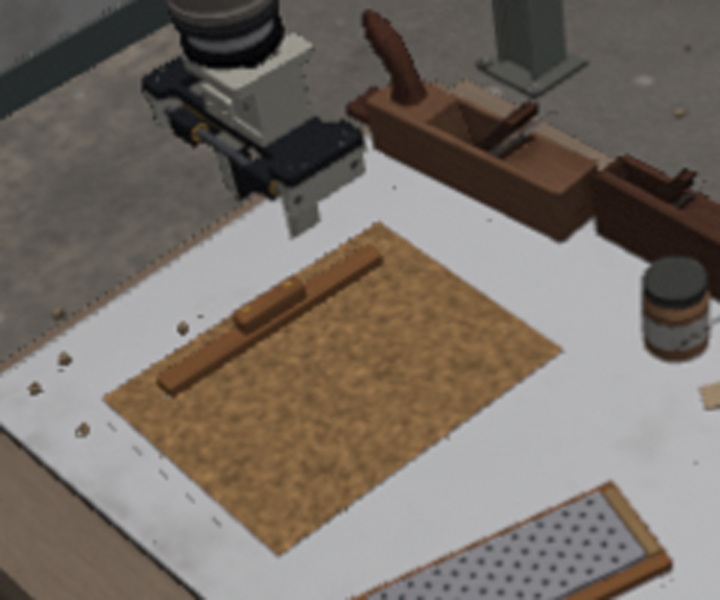

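>>> {"api": "send_rows", "payload": {
  "travel": [
    [0, -1, 0],
    [0, -1, 0],
    [0, -1, 0],
    [0, -1, 0],
    [0, -1, 0],
    [0, -1, 0],
    [0, -1, 0],
    [0, -1, 0],
    [0, -1, 0],
    [0, -1, 0]
  ],
  "twist": [
    [0, 0, 0],
    [0, 0, 0],
    [0, 0, 0],
    [0, 0, 0],
    [0, 0, 0],
    [0, 0, 0],
    [0, 0, 0],
    [0, 0, 0],
    [0, 0, 0],
    [0, 0, 0]
  ],
  "jaw": [74, 74, 74, 74, 74, 74, 74, 74, 74, 74]
}}

```text
t: 18.32
eef_pos: [0.5164, 0.042, 0.1711]
eef_rot: [0.015, 1.0, 0.0, 0.001]
wrist_force: [0.4, 0.5, -0.2]
opening: 0.0741
grip_force: 0.0
```

>>> {"api": "send_rows", "payload": {
  "travel": [
    [0, -1, 0],
    [0, -1, 0],
    [0, -1, 0],
    [0, -1, 0],
    [0, -1, 0],
    [0, -1, 0],
    [0, -1, 0],
    [0, -1, 0],
    [0, -1, 0],
    [0, -1, 0]
  ],
  "twist": [
    [0, 0, 0],
    [0, 0, 0],
    [0, 0, 0],
    [0, 0, 0],
    [0, 0, 0],
    [0, 0, 0],
    [0, 0, 0],
    [0, 0, 0],
    [0, 0, 0],
    [0, 0, 0]
  ],
  "jaw": [74, 74, 74, 74, 74, 74, 74, 74, 74, 74]
}}

```text
t: 19.58
eef_pos: [0.5092, -0.208, 0.1711]
eef_rot: [0.015, 1.0, -0.0, 0.001]
wrist_force: [0.7, 0.3, -1.1]
opening: 0.0743
grip_force: 0.0
```

>>> {"api": "send_rows", "payload": {
  "travel": [
    [0.63, -1, 0],
    [0.6, -1, 0],
    [0, -1, 0],
    [0, -1, 0],
    [0, -1, 0],
    [0, -1, 0],
    [0, -0.47, 0],
    [0, 0, 1],
    [0, 0, 1],
    [0, 0, 0]
  ],
  "twist": [
    [0, 0, 0],
    [0, 0, 0],
    [0, 0, 0],
    [0, 0, 0],
    [0, 0, 0],
    [0, 0, 0],
    [0, 0, 0],
    [0, 0, 0],
    [0, 0, 0],
    [0, 0, 0]
  ],
  "jaw": [74, 74, 74, 74, 74, 74, 74, 74, 74, 74]
}}

```text
t: 20.82
eef_pos: [0.4729, -0.3671, 0.1186]
eef_rot: [0.015, 1.0, 0.002, -0.001]
wrist_force: [0.4, 0.4, 0.5]
opening: 0.0744
grip_force: 0.0
```

```bash
sed -i "s/s\['opening'\].round(4)/round(s['opening'],4)/" st.py; python3 st.py; python3 snap.py scene a4 290 200 200 200 3
```

```text
20.82 [ 0.4729 -0.3671  0.1186] psi 88.34 0.0744 [0.4 0.4 0.5] [-0.79  0.59  1.47  0.    1.09 -2.33]
```

View pics/a4.png

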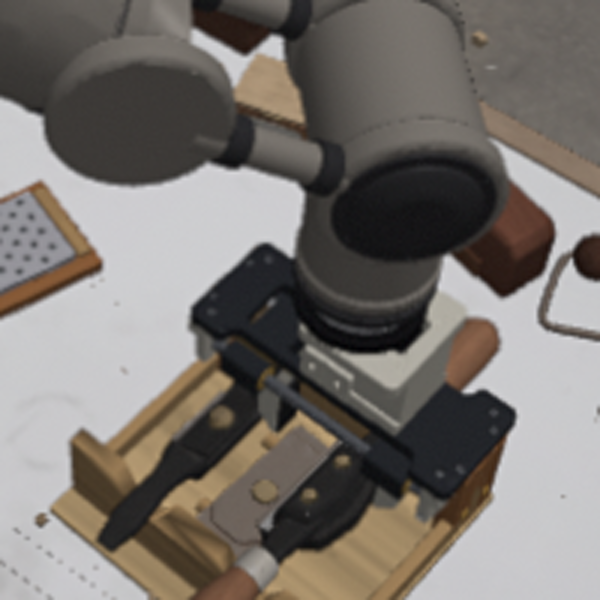

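>>> {"api": "send_rows", "payload": {
  "travel": [
    [0, 0, 1],
    [0, 0, 0.8],
    [0, 0, 0.4],
    [0, 0, 0.3],
    [0, 0, 0],
    [0, 0, 0],
    [0, 0, 0],
    [0, 0, 0],
    [0, 0, 0],
    [0, 0, 0]
  ],
  "twist": [
    [0, 0, 0],
    [0, 0, 0],
    [0, 0, 0],
    [0, 0, 0],
    [0, 0, 0],
    [0, 0, 0],
    [0, 0, 0],
    [0, 0, 0],
    [0, 0, 0],
    [0, 0, 0]
  ],
  "jaw": [74, 74, 74, 74, 74, 40, 30, 30, 30, 30],
  "grip_force": 30
}}

```text
t: 22.12
eef_pos: [0.4737, -0.3691, 0.0583]
eef_rot: [0.015, 1.0, -0.001, 0.001]
wrist_force: [0.3, -4.0, -0.1]
opening: 0.0446
grip_force: 30.0
```

```bash
python3 st.py
```

```text
22.12 [ 0.4737 -0.3691  0.0583] psi 88.31 0.0446 [ 0.3 -4.  -0.1] [-0.79  0.66  1.52 -0.    0.96 -2.33]
```

>>> {"api": "send_rows", "payload": {
  "travel": [
    [0, 0, -0.2],
    [0, 0, -0.3],
    [0, 0, -0.5],
    [0, 0, -1],
    [0, 0, -1],
    [0, 0, -1],
    [0, 0.07, -0.5],
    [-0.4, 1, 0],
    [-0.4, 1, 0],
    [-0.38, 1, 0]
  ],
  "twist": [
    [0, 0, 0],
    [0, 0, 0],
    [0, 0, 0],
    [0, 0, 0],
    [0, 0, 0],
    [0, 0, 0],
    [0, 0, 0],
    [0, 0, 0],
    [0, 0, 0],
    [0, 0, 0]
  ],
  "jaw": [30, 30, 30, 30, 30, 30, 30, 30, 30, 30]
}}

```text
t: 23.38
eef_pos: [0.5051, -0.291, 0.1701]
eef_rot: [0.015, 1.0, 0.001, -0.0]
wrist_force: [1.0, 0.7, -5.2]
opening: 0.0445
grip_force: 30.0
```

>>> {"api": "send_rows", "payload": {
  "travel": [
    [0, 1, 0],
    [0, 1, 0],
    [0, 1, 0],
    [0, 1, 0],
    [0, 1, 0],
    [0, 1, 0],
    [0, 1, 0],
    [0, 1, 0],
    [0, 1, 0],
    [0, 1, 0]
  ],
  "twist": [
    [0, 0, 0],
    [0, 0, 0],
    [0, 0, 0],
    [0, 0, 0],
    [0, 0, 0],
    [0, 0, 0],
    [0, 0, 0],
    [0, 0, 0],
    [0, 0, 0],
    [0, 0, 0]
  ],
  "jaw": [30, 30, 30, 30, 30, 30, 30, 30, 30, 30]
}}

```text
t: 24.62
eef_pos: [0.5118, -0.041, 0.1706]
eef_rot: [0.015, 1.0, 0.0, -0.0]
wrist_force: [0.1, 0.0, -5.7]
opening: 0.0446
grip_force: 30.0
```

>>> {"api": "send_rows", "payload": {
  "travel": [
    [0, 1, 0],
    [0, 1, 0],
    [0, 1, 0],
    [0, 1, 0],
    [0, 1, 0],
    [0, 1, 0],
    [0, 1, 0],
    [0, 1, 0],
    [0, 1, 0],
    [0, 1, 0]
  ],
  "twist": [
    [0, 0, 0],
    [0, 0, 0],
    [0, 0, 0],
    [0, 0, 0],
    [0, 0, 0],
    [0, 0, 0],
    [0, 0, 0],
    [0, 0, 0],
    [0, 0, 0],
    [0, 0, 0]
  ],
  "jaw": [30, 30, 30, 30, 30, 30, 30, 30, 30, 30]
}}

```text
t: 25.88
eef_pos: [0.5189, 0.2085, 0.1705]
eef_rot: [0.015, 1.0, -0.0, -0.0]
wrist_force: [0.9, 0.0, -5.9]
opening: 0.0446
grip_force: 30.0
```

>>> {"api": "send_rows", "payload": {
  "travel": [
    [0, 1, 0],
    [0, 1, 0],
    [0, 0, 1],
    [0, 0, 1],
    [0, 0, 1],
    [0, 0, 1],
    [0, 0, 1],
    [0, 0, 0.5],
    [0, 0, 0]
  ],
  "twist": [
    [0, 0, 0],
    [0, 0, 0],
    [0, 0, 0],
    [0, 0, 0],
    [0, 0, 0],
    [0, 0, 0],
    [0, 0, 0],
    [0, 0, 0],
    [0, 0, 0]
  ],
  "jaw": [30, 30, 30, 30, 30, 30, 30, 30, 30]
}}

```text
t: 27.0
eef_pos: [0.5206, 0.2575, 0.0325]
eef_rot: [0.015, 1.0, -0.0, -0.001]
wrist_force: [-0.2, -0.5, -4.9]
opening: 0.0442
grip_force: 30.0
```

```bash
python3 st.py; python3 snap.py scene a5 100 100 240 200 3
```

```text
27.0 [0.5206 0.2575 0.0325] psi 88.32 0.0442 [-0.2 -0.5 -4.9] [ 0.33  0.67  1.6   0.    0.87 -1.21]
```

View pics/a5.png

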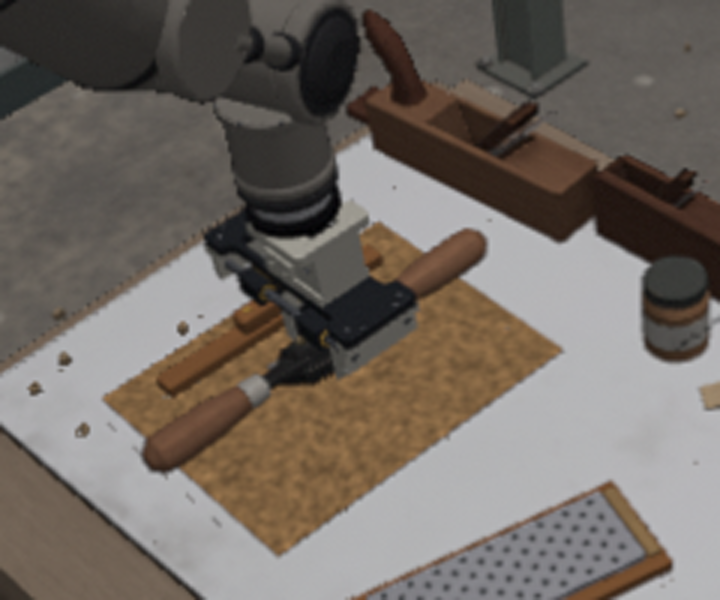

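>>> {"api": "send_rows", "payload": {
  "travel": [
    [0, 0, 0.3],
    [0, 0, 0.1],
    [0, 0, 0]
  ],
  "twist": [
    [0, 0, 0],
    [0, 0, 0],
    [0, 0, 0]
  ],
  "jaw": [30, 30, 30]
}}

```text
t: 27.42
eef_pos: [0.5213, 0.2575, 0.023]
eef_rot: [0.015, 1.0, 0.0, -0.0]
wrist_force: [-0.7, 0.3, -5.8]
opening: 0.0445
grip_force: 30.0
```

>>> {"api": "send_rows", "payload": {
  "travel": [
    [0, 0, 0.08],
    [0, 0, 0]
  ],
  "twist": [
    [0, 0, 0],
    [0, 0, 0]
  ],
  "jaw": [30, 30]
}}

```text
t: 27.68
eef_pos: [0.5217, 0.2576, 0.0214]
eef_rot: [0.015, 1.0, 0.0, 0.0]
wrist_force: [0.5, -0.6, -4.6]
opening: 0.0449
grip_force: 30.0
```

>>> {"api": "send_rows", "payload": {
  "travel": [
    [0, 0, 0.08],
    [0, 0, 0]
  ],
  "twist": [
    [0, 0, 0],
    [0, 0, 0]
  ],
  "jaw": [30, 30]
}}

```text
t: 27.92
eef_pos: [0.5218, 0.2576, 0.021]
eef_rot: [0.015, 1.0, 0.0, 0.001]
wrist_force: [-3.6, -2.8, 10.5]
opening: 0.0444
grip_force: 30.0
```

>>> {"api": "send_rows", "payload": {
  "travel": [
    [0, 0, 0],
    [0, 0, 0],
    [0, 0, 0],
    [0, 0, -0.1],
    [0, 0, -1],
    [0, 0, -1],
    [0, 0, -1],
    [0, 0, -1],
    [0, 0, -1],
    [0, -1, -1]
  ],
  "twist": [
    [0, 0, 0],
    [0, 0, 0],
    [0, 0, 0],
    [0, 0, 0],
    [0, 0, 0],
    [0, 0, 0],
    [0, 0, 0],
    [0, 0, 0],
    [0, 0, 0],
    [0, 0, 0]
  ],
  "jaw": [60, 74, 74, 74, 74, 74, 74, 74, 74, 60]
}}

```text
t: 29.18
eef_pos: [0.5204, 0.2333, 0.1724]
eef_rot: [0.014, 1.0, 0.0, 0.0]
wrist_force: [0.8, -0.3, -0.3]
opening: 0.0679
grip_force: 0.0
```

>>> {"api": "send_rows", "payload": {
  "travel": [
    [0.44, -1, 0],
    [0.44, -1, 0],
    [0.44, -1, 0],
    [0, -1, 0],
    [0, -1, 0],
    [0, -1, 0],
    [0, -1, 0],
    [0, -1, 0],
    [0, -1, 0],
    [0, -1, 0]
  ],
  "twist": [
    [0, 0, 0],
    [0, 0, 0],
    [0, 0, 0],
    [0, 0, 0],
    [0, 0, 0],
    [0, 0, 0],
    [0, 0, 0],
    [0, 0, 0],
    [0, 0, 0],
    [0, 0, 0]
  ],
  "jaw": [60, 60, 60, 60, 60, 60, 60, 60, 60, 60]
}}

```text
t: 30.42
eef_pos: [0.4802, -0.0172, 0.1716]
eef_rot: [0.015, 1.0, 0.0, 0.0]
wrist_force: [0.2, 0.4, 1.0]
opening: 0.0599
grip_force: 0.0
```

>>> {"api": "send_rows", "payload": {
  "travel": [
    [0, -1, 0],
    [0, -1, 0],
    [0, -1, 0],
    [0, -1, 0],
    [0, -1, 0],
    [0, -1, 0],
    [0, -1, 0],
    [0, -1, 0],
    [0, -1, 0],
    [0, -1, 0]
  ],
  "twist": [
    [0, 0, 0],
    [0, 0, 0],
    [0, 0, 0],
    [0, 0, 0],
    [0, 0, 0],
    [0, 0, 0],
    [0, 0, 0],
    [0, 0, 0],
    [0, 0, 0],
    [0, 0, 0]
  ],
  "jaw": [60, 60, 60, 60, 60, 60, 60, 60, 60, 60]
}}

```text
t: 31.68
eef_pos: [0.4728, -0.2671, 0.1715]
eef_rot: [0.015, 1.0, 0.0, 0.0]
wrist_force: [0.2, -0.2, 0.6]
opening: 0.0598
grip_force: 0.0
```

>>> {"api": "send_rows", "payload": {
  "travel": [
    [0, -0.55, 0],
    [0, 0, 1],
    [0, 0, 1],
    [0, 0, 0.5],
    [0, 0, 0]
  ],
  "twist": [
    [0, 0, 0],
    [0, 0, 0],
    [0, 0, 0],
    [0, 0, 0],
    [0, 0, 0]
  ],
  "jaw": [60, 60, 60, 60, 60]
}}

```text
t: 32.3
eef_pos: [0.4723, -0.2796, 0.1084]
eef_rot: [0.015, 1.0, 0.001, -0.001]
wrist_force: [0.4, 0.2, 0.3]
opening: 0.0599
grip_force: 0.0
```

```bash
python3 st.py; cat > snap2.py <<'E'
import sys
from h import *
n=sys.argv[1]
a=arm.read_camera("scene")[:,:,::-1];b=arm.read_camera("top")[:,:,::-1]
r=lambda im,x,y,w,h:cv2.resize(im[y:y+h,x:x+w],(w*2,h*2),interpolation=cv2.INTER_CUBIC)
l=r(a,290,200,200,200)[:, :400];k=r(b,380,190,140,190);m=r(a,120,150,200,150);o=r(b,140,190,230,150)
out=np.zeros((600,800,3),np.uint8)
k=cv2.resize(k,(280,380));out[:400,:400]=l;out[:380,410:690]=k
out[400:600,:266]=cv2.resize(m,(266,200));out[400:600,270:576]=cv2.resize(o,(306,200))
cv2.imwrite(f"pics/{n}.png",out)
E
python3 snap2.py b1
```

```text
32.3 [ 0.4723 -0.2796  0.1084] psi 88.33000000000001 0.0599 [0.4 0.2 0.3] [-0.67  0.52  1.63  0.    0.99 -2.22]
```

View pics/b1.png

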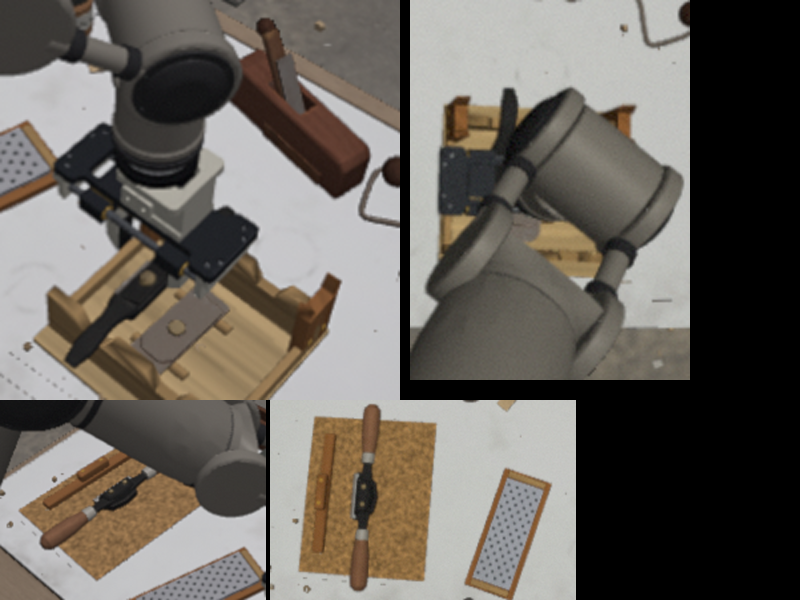

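>>> {"api": "send_rows", "payload": {
  "travel": [
    [0, 0, 1],
    [0, 0, 0.7],
    [0, 0, 0.35],
    [0, 0, 0.23],
    [0, 0, 0],
    [0, 0, 0],
    [0, 0, 0],
    [0, 0, 0],
    [0, 0, 0],
    [0, 0, 0]
  ],
  "twist": [
    [0, 0, 0],
    [0, 0, 0],
    [0, 0, 0],
    [0, 0, 0],
    [0, 0, 0],
    [0, 0, 0],
    [0, 0, 0],
    [0, 0, 0],
    [0, 0, 0],
    [0, 0, 0]
  ],
  "jaw": [60, 60, 60, 60, 60, 30, 20, 20, 20, 20]
}}

```text
t: 33.65
eef_pos: [0.4719, -0.2787, 0.0516]
eef_rot: [0.015, 1.0, 0.001, -0.001]
wrist_force: [-0.8, 5.6, -0.2]
opening: 0.0309
grip_force: 30.0
```

```bash
python3 st.py
```

```text
33.65 [ 0.4719 -0.2787  0.0516] psi 88.32 0.0309 [-0.8  5.6 -0.2] [-0.67  0.6   1.68  0.    0.87 -2.22]
```

>>> {"api": "send_rows", "payload": {
  "travel": [
    [0, 0, -0.2],
    [0, 0, -0.3],
    [0, 0, -0.5],
    [0, 0, -1],
    [0, 0, -1],
    [0, 0, -1],
    [0, 0.25, -0.8],
    [-0.45, 1, 0],
    [-0.45, 1, 0],
    [-0.44, 1, 0]
  ],
  "twist": [
    [0, 0, 0],
    [0, 0, 0],
    [0, 0, 0],
    [0, 0, 0],
    [0, 0, 0],
    [0, 0, 0],
    [0, 0, 0],
    [0, 0, 0],
    [0, 0, 0],
    [0, 0, 0]
  ],
  "jaw": [20, 20, 20, 20, 20, 20, 20, 20, 20, 20]
}}

```text
t: 34.9
eef_pos: [0.5087, -0.1993, 0.173]
eef_rot: [0.015, 1.0, -0.0, 0.001]
wrist_force: [0.0, -0.8, -4.1]
opening: 0.0311
grip_force: 30.0
```

>>> {"api": "send_rows", "payload": {
  "travel": [
    [0, 1, 0],
    [0, 1, 0],
    [0, 1, 0],
    [0, 1, 0],
    [0, 1, 0],
    [0, 1, 0],
    [0, 1, 0],
    [0, 1, 0],
    [0, 1, 0],
    [0, 1, 0]
  ],
  "twist": [
    [0, 0, 0],
    [0, 0, 0],
    [0, 0, 0],
    [0, 0, 0],
    [0, 0, 0],
    [0, 0, 0],
    [0, 0, 0],
    [0, 0, 0],
    [0, 0, 0],
    [0, 0, 0]
  ],
  "jaw": [20, 20, 20, 20, 20, 20, 20, 20, 20, 20]
}}

```text
t: 36.15
eef_pos: [0.5158, 0.0508, 0.1729]
eef_rot: [0.015, 1.0, -0.0, 0.001]
wrist_force: [0.4, -0.3, -4.0]
opening: 0.0308
grip_force: 30.0
```

>>> {"api": "send_rows", "payload": {
  "travel": [
    [0, 1, 0],
    [0, 1, 0],
    [0, 1, 0],
    [0, 1, 0],
    [0, 1, 0],
    [0, 0, 1],
    [0, 0, 1],
    [0, 0, 1],
    [0, 0, 1],
    [0, 0, 1]
  ],
  "twist": [
    [0, 0, 0],
    [0, 0, 0],
    [0, 0, 0],
    [0, 0, 0],
    [0, 0, 0],
    [0, 0, 0],
    [0, 0, 0],
    [0, 0, 0],
    [0, 0, 0],
    [0, 0, 0]
  ],
  "jaw": [20, 20, 20, 20, 20, 20, 20, 20, 20, 20]
}}

```text
t: 37.4
eef_pos: [0.5199, 0.175, 0.0472]
eef_rot: [0.015, 1.0, 0.0, 0.001]
wrist_force: [0.3, 0.0, -2.9]
opening: 0.0307
grip_force: 30.0
```

>>> {"api": "send_rows", "payload": {
  "travel": [
    [0, 0, 0.6],
    [0, 0, 0.25],
    [0, 0, 0]
  ],
  "twist": [
    [0, 0, 0],
    [0, 0, 0],
    [0, 0, 0]
  ],
  "jaw": [20, 20, 20]
}}

```text
t: 37.78
eef_pos: [0.5196, 0.1751, 0.026]
eef_rot: [0.015, 1.0, 0.0, 0.0]
wrist_force: [0.5, -0.2, -3.6]
opening: 0.0311
grip_force: 30.0
```

>>> {"api": "send_rows", "payload": {
  "travel": [
    [0, 0, 0.08],
    [0, 0, 0]
  ],
  "twist": [
    [0, 0, 0],
    [0, 0, 0]
  ],
  "jaw": [20, 20]
}}

```text
t: 38.02
eef_pos: [0.5197, 0.1751, 0.0242]
eef_rot: [0.015, 1.0, 0.0, 0.0]
wrist_force: [-0.9, 0.2, -3.8]
opening: 0.0305
grip_force: 30.0
```

>>> {"api": "send_rows", "payload": {
  "travel": [
    [0, 0, 0.1],
    [0, 0, 0]
  ],
  "twist": [
    [0, 0, 0],
    [0, 0, 0]
  ],
  "jaw": [20, 20]
}}

```text
t: 38.28
eef_pos: [0.5193, 0.175, 0.0211]
eef_rot: [0.015, 1.0, 0.0, -0.0]
wrist_force: [-0.7, -0.1, -3.7]
opening: 0.0308
grip_force: 30.0
```

>>> {"api": "send_rows", "payload": {
  "travel": [
    [0, 0, 0.06],
    [0, 0, 0]
  ],
  "twist": [
    [0, 0, 0],
    [0, 0, 0]
  ],
  "jaw": [20, 20]
}}

```text
t: 38.52
eef_pos: [0.5193, 0.175, 0.0196]
eef_rot: [0.015, 1.0, 0.0, -0.0]
wrist_force: [-0.5, -0.2, -3.4]
opening: 0.0307
grip_force: 30.0
```

>>> {"api": "send_rows", "payload": {
  "travel": [
    [0, 0, 0.05],
    [0, 0, 0]
  ],
  "twist": [
    [0, 0, 0],
    [0, 0, 0]
  ],
  "jaw": [20, 20]
}}

```text
t: 38.78
eef_pos: [0.5193, 0.175, 0.0184]
eef_rot: [0.015, 1.0, 0.0, -0.0]
wrist_force: [-0.8, -0.3, -4.4]
opening: 0.0306
grip_force: 30.0
```

>>> {"api": "send_rows", "payload": {
  "travel": [
    [0, 0, 0.05],
    [0, 0, 0]
  ],
  "twist": [
    [0, 0, 0],
    [0, 0, 0]
  ],
  "jaw": [20, 20]
}}

```text
t: 39.02
eef_pos: [0.5193, 0.175, 0.0171]
eef_rot: [0.015, 1.0, 0.0, -0.0]
wrist_force: [0.3, -0.6, -3.8]
opening: 0.031
grip_force: 30.0
```

>>> {"api": "send_rows", "payload": {
  "travel": [
    [0, 0, 0],
    [0, 0, 0],
    [0, 0, 0],
    [0, 0, -0.5],
    [0, 0, -1],
    [0, 0, -1],
    [0, 0, -1],
    [0, 0, -1],
    [0, -1, -1],
    [0, -1, -0.5]
  ],
  "twist": [
    [0, 0, 0],
    [0, 0, 0],
    [0, 0, 0],
    [0, 0, 0],
    [0, 0, 0],
    [0, 0, 0],
    [0, 0, 0],
    [0, 0, 0],
    [0, 0, 0],
    [0, 0, 0]
  ],
  "jaw": [45, 60, 60, 60, 60, 60, 60, 60, 70, 70]
}}

```text
t: 40.28
eef_pos: [0.5185, 0.1248, 0.1697]
eef_rot: [0.014, 1.0, 0.0, 0.002]
wrist_force: [1.1, -0.3, 1.1]
opening: 0.0694
grip_force: 0.0
```

>>> {"api": "send_rows", "payload": {
  "travel": [
    [0.5, -1, 0],
    [0.5, -1, 0],
    [0.45, -1, 0],
    [0, -1, 0],
    [0, -1, 0],
    [0, -1, 0],
    [0, -1, 0],
    [0, -1, 0],
    [0, -1, 0],
    [0, -1, 0]
  ],
  "twist": [
    [0, 0, 0],
    [0, 0, 0],
    [0, 0, 0],
    [0, 0, 0],
    [0, 0, 0],
    [0, 0, 0],
    [0, 0, 0],
    [0, 0, 0],
    [0, 0, 0],
    [0, 0, 0]
  ],
  "jaw": [70, 70, 70, 70, 70, 70, 70, 70, 70, 70]
}}

```text
t: 41.52
eef_pos: [0.4744, -0.1246, 0.1682]
eef_rot: [0.015, 1.0, -0.0, 0.001]
wrist_force: [0.2, 0.0, -0.4]
opening: 0.07
grip_force: 0.0
```

```bash
python3 st.py; python3 - <<'E'
from h import *
import pickle
m={}
for c in("top","scene"):
    arm.read_camera(c)
    for n in("keeper","handled_shave","iron_shave","spare_iron"):
        for d in arm.trace(n,c)[:2]:
            print(c,n,round(d["p"],2),[int(v) for v in d["extent"]],int(d["pixels"].sum()));m.setdefault((n,c),d["pixels"])
a=-1.60
k=("spare_iron","top")
if k in m:
    ys,xs=np.nonzero(m[k]);p=ray([[xs.mean(),ys.mean()]],"top",.018)[0]
    print(p,fit("spare_iron",{"top":m[k]},[p[0],p[1],.014,a],[0,1,3]))
    if ("spare_iron","scene") in m:print(fit("spare_iron",{"top":m[k],"scene":m[("spare_iron","scene")]},[p[0],p[1],.014,a],[0,1,2,3]))
pickle.dump(m,open("m4.pkl","wb"))
E
python3 snap2.py b2
```

```text
41.52 [ 0.4744 -0.1246  0.1682] psi 88.32 0.07 [ 0.2  0.  -0.4] [-0.41  0.35  1.72  0.    1.07 -1.95]
top keeper 0.82 [171, 213, 189, 304] 935
top handled_shave 0.82 [199, 196, 225, 333] 1968
top handled_shave 0.52 [398, 239, 493, 328] 4941
top iron_shave 0.63 [238, 216, 253, 314] 991
top iron_shave 0.46 [202, 196, 225, 334] 1838
top spare_iron 0.95 [429, 266, 447, 313] 755
scene keeper 0.79 [152, 181, 229, 230] 838
scene keeper 0.61 [192, 209, 268, 263] 812
scene handled_shave 0.72 [148, 178, 264, 262] 1682
scene iron_shave 0.59 [191, 207, 266, 262] 856
scene spare_iron 0.79 [357, 342, 406, 387] 992
scene spare_iron 0.22 [151, 180, 230, 231] 898
[ 0.46931429 -0.3233856   0.018     ] (array([ 0.46785747, -0.32324181,  0.014     , -1.65354246]), np.float64(0.8910537666393992))
(array([ 0.46928128, -0.32272033,  0.01707975, -1.6607431 ]), np.float64(0.8599034381192749))
```

View pics/b2.png

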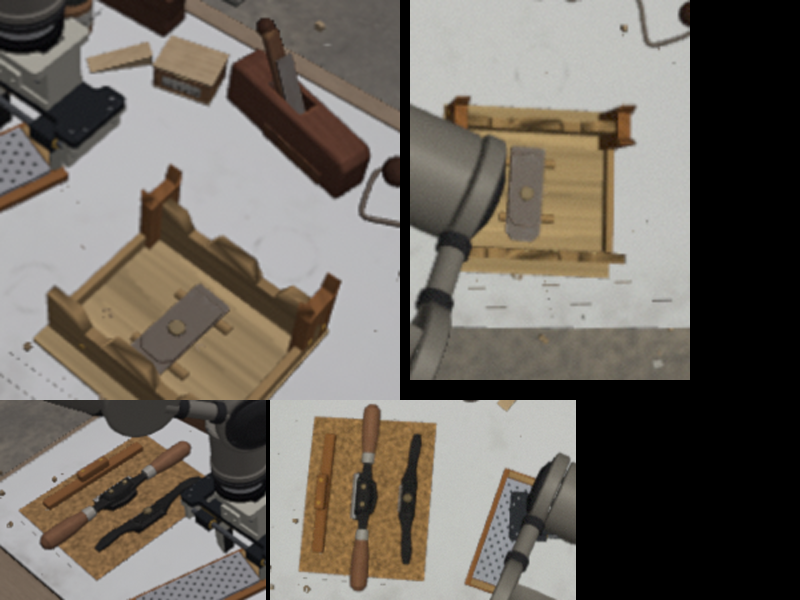

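>>> {"api": "send_rows", "payload": {
  "travel": [
    [0, 0, 0],
    [-0.2, -1, 0],
    [-0.19, -1, 0],
    [0, -1, 0],
    [0, -1, 0],
    [0, -1, 0],
    [0, -1, 0],
    [0, -1, 0],
    [0, -0.93, 0],
    [0, 0, 1]
  ],
  "twist": [
    [0, 0, 2.8],
    [0, 0, 0],
    [0, 0, 0],
    [0, 0, 0],
    [0, 0, 0],
    [0, 0, 0],
    [0, 0, 0],
    [0, 0, 0],
    [0, 0, 0],
    [0, 0, 0]
  ],
  "jaw": [70, 70, 70, 70, 70, 70, 70, 70, 70, 70]
}}

```text
t: 43.38
eef_pos: [0.4694, -0.3249, 0.1434]
eef_rot: [0.04, 0.999, -0.002, 0.002]
wrist_force: [-0.2, 0.0, 0.4]
opening: 0.0698
grip_force: 0.0
```

>>> {"api": "send_rows", "payload": {
  "travel": [
    [0, 0, 1],
    [0, 0, 1],
    [0, 0, 1],
    [0, 0, 0.9],
    [0, 0, 0.4],
    [0, 0, 0],
    [0, 0, 0]
  ],
  "twist": [
    [0, 0, 0],
    [0, 0, 0],
    [0, 0, 0],
    [0, 0, 0],
    [0, 0, 0],
    [0, 0, 0],
    [0, 0, 0]
  ],
  "jaw": [70, 70, 70, 70, 70, 70, 70]
}}

```text
t: 44.25
eef_pos: [0.4691, -0.3226, 0.0356]
eef_rot: [0.039, 0.999, -0.0, 0.001]
wrist_force: [-0.2, -0.3, 0.8]
opening: 0.0701
grip_force: 0.0
```

```bash
python3 st.py
```

```text
44.25 [ 0.4691 -0.3226  0.0356] psi 85.52000000000001 0.0701 [-0.2 -0.3  0.8] [-0.74  0.65  1.63  0.    0.86 -2.23]
```

Down 10.5 mm to tips ≈ 14 mm, then close.

>>> {"api": "send_rows", "payload": {
  "travel": [
    [0, 0, 0.25],
    [0, 0, 0.17],
    [0, 0, 0],
    [0, 0, 0],
    [0, 0, 0],
    [0, 0, 0],
    [0, 0, 0]
  ],
  "twist": [
    [0, 0, 0],
    [0, 0, 0],
    [0, 0, 0],
    [0, 0, 0],
    [0, 0, 0],
    [0, 0, 0],
    [0, 0, 0]
  ],
  "jaw": [70, 70, 70, 30, 30, 30, 30]
}}

```text
t: 45.12
eef_pos: [0.4686, -0.3222, 0.0243]
eef_rot: [0.039, 0.999, -0.0, 0.0]
wrist_force: [0.3, -0.1, -0.7]
opening: 0.043
grip_force: 30.0
```

>>> {"api": "send_rows", "payload": {
  "travel": [
    [0, 0, -0.2],
    [0, 0, -0.4],
    [0, 0, 0]
  ],
  "twist": [
    [0, 0, 0],
    [0, 0, 0],
    [0, 0, 0]
  ],
  "jaw": [30, 30, 30]
}}

```text
t: 45.5
eef_pos: [0.4691, -0.3226, 0.0403]
eef_rot: [0.039, 0.999, -0.001, 0.001]
wrist_force: [0.6, 0.3, -1.5]
opening: 0.0429
grip_force: 30.0
```

```bash
python3 st.py
```

```text
45.5 [ 0.4691 -0.3226  0.0403] psi 85.52000000000001 0.0429 [ 0.6  0.3 -1.5] [-0.74  0.64  1.63  0.    0.87 -2.23]
```

>>> {"api": "send_rows", "payload": {
  "travel": [
    [0, 0, -1],
    [0, 0, -1],
    [0, 0, -1],
    [0, 0, -1],
    [0, 0, 0],
    [0, 0, 0],
    [0.4, 1, 0],
    [0.4, 1, 0],
    [0.4, 1, 0],
    [0.4, 1, 0]
  ],
  "twist": [
    [0, 0, 0],
    [0, 0, 0],
    [0, 0, 0],
    [0, 0, 0],
    [0, 0, 6.85],
    [0, 0, 6.85],
    [0, 0, 0],
    [0, 0, 0],
    [0, 0, 0],
    [0, 0, 0]
  ],
  "jaw": [30, 30, 30, 30, 30, 30, 30, 30, 30, 30]
}}

```text
t: 46.75
eef_pos: [0.4616, -0.2138, 0.1392]
eef_rot: [0.158, 0.987, 0.0, 0.0]
wrist_force: [0.4, 0.7, -2.1]
opening: 0.0429
grip_force: 30.0
```

>>> {"api": "send_rows", "payload": {
  "travel": [
    [0.4, 1, 0],
    [0.4, 1, 0],
    [0.4, 1, 0],
    [0.4, 1, 0],
    [0.4, 1, 0],
    [0.4, 1, 0],
    [0.31, 1, 0],
    [0, 0.23, 1],
    [0, 0, 1],
    [0, 0, 1]
  ],
  "twist": [
    [0, 0, 0],
    [0, 0, 0],
    [0, 0, 0],
    [0, 0, 0],
    [0, 0, 0],
    [0, 0, 0],
    [0, 0, 0],
    [0, 0, 0],
    [0, 0, 0],
    [0, 0, 0]
  ],
  "jaw": [30, 30, 30, 30, 30, 30, 30, 30, 30, 30]
}}

```text
t: 48.0
eef_pos: [0.4539, -0.0216, 0.0637]
eef_rot: [0.158, 0.987, 0.0, 0.0]
wrist_force: [-0.3, 0.3, -1.4]
opening: 0.0433
grip_force: 30.0
```

>>> {"api": "send_rows", "payload": {
  "travel": [
    [0, 0, 0.6],
    [0, 0, 0],
    [0, 0, 0]
  ],
  "twist": [
    [0, 0, 0],
    [0, 0, 0],
    [0, 0, 0]
  ],
  "jaw": [30, 30, 30]
}}

```text
t: 48.38
eef_pos: [0.4542, -0.0219, 0.0498]
eef_rot: [0.158, 0.987, 0.0, 0.0]
wrist_force: [-0.2, -0.2, -2.0]
opening: 0.0435
grip_force: 30.0
```

```bash
python3 st.py; python3 snap.py scene b3 190 200 200 150 4
```

```text
48.38 [ 0.4542 -0.0219  0.0498] psi 71.82 0.0435 [-0.2 -0.2 -2. ] [-0.22  0.48  1.94  0.    0.72 -1.47]
```

View pics/b3.png

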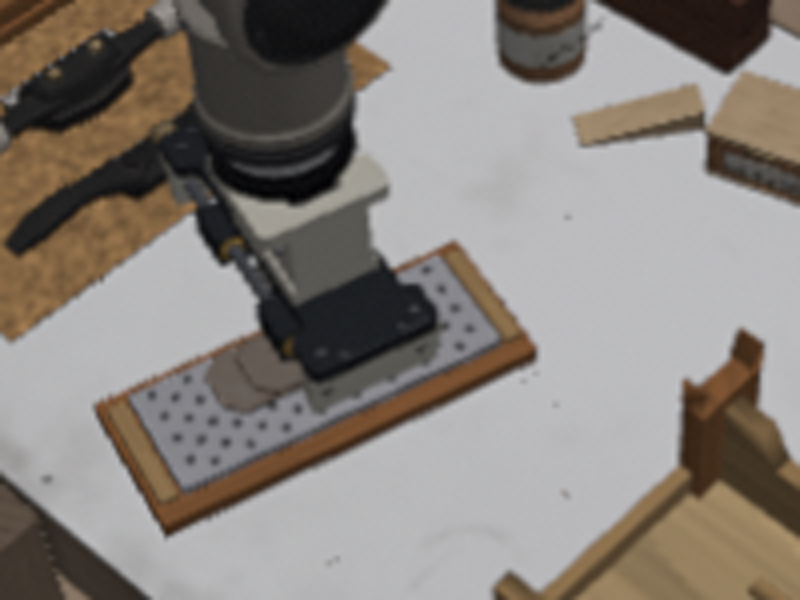

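>>> {"api": "send_rows", "payload": {
  "travel": [
    [0, 0, 0.3],
    [0, 0, 0.2],
    [0, 0, 0.1],
    [0, 0, 0],
    [0, 0, 0]
  ],
  "twist": [
    [0, 0, 0],
    [0, 0, 0],
    [0, 0, 0],
    [0, 0, 0],
    [0, 0, 0]
  ],
  "jaw": [30, 30, 30, 30, 30]
}}

```text
t: 49.05
eef_pos: [0.4539, -0.0218, 0.0343]
eef_rot: [0.158, 0.987, 0.0, 0.0]
wrist_force: [0.4, -0.0, -1.1]
opening: 0.0428
grip_force: 30.0
```

>>> {"api": "send_rows", "payload": {
  "travel": [
    [0, 0, 0.02],
    [0, 0, 0.02],
    [0, 0, 0]
  ],
  "twist": [
    [0, 0, 0],
    [0, 0, 0],
    [0, 0, 0]
  ],
  "jaw": [30, 30, 30]
}}

```text
t: 49.42
eef_pos: [0.4539, -0.0218, 0.0333]
eef_rot: [0.158, 0.987, 0.0, 0.0]
wrist_force: [-0.3, -0.3, -1.3]
opening: 0.0426
grip_force: 30.5
```

>>> {"api": "send_rows", "payload": {
  "travel": [
    [0, 0, 0],
    [0, 0, 0],
    [0, 0, 0],
    [0, 0, 0],
    [0, 0, -0.2],
    [0, 0, -0.8],
    [0, 0, -1],
    [0, 0, -1],
    [0, 0, -1],
    [0, 0, 0]
  ],
  "twist": [
    [0, 0, 0],
    [0, 0, 0],
    [0, 0, 0],
    [0, 0, 0],
    [0, 0, 0],
    [0, 0, 0],
    [0, 0, 0],
    [0, 0, -8.25],
    [0, 0, -8.25],
    [0, 0, 0]
  ],
  "jaw": [60, 64, 64, 64, 64, 64, 64, 64, 64, 64]
}}

```text
t: 50.68
eef_pos: [0.4549, -0.0221, 0.1349]
eef_rot: [0.015, 1.0, -0.0, 0.002]
wrist_force: [0.1, -0.8, -1.3]
opening: 0.0641
grip_force: 0.0
```

```bash
python3 st.py; python3 - <<'E'
from h import *
import pickle
m=pickle.load(open("m4.pkl","rb"))
M["handled_shave"]=[box(-21,25,-47,47,0,14),box(-13,13,-182,182,8,32)]
for n,y in(("handled_shave",.2576),("iron_shave",.175)):
    print(n,fit(n,{"top":m[(n,"top")]},[.52,y,.004,-1.6],[0,1,3]))
print(fit("keeper",{c:m[("keeper",c)] for c in("top","scene")},[.525,.3425,.004,-.05],[0,1,2,3]), fit("keeper",{"top":m[("keeper","top")]},[.525,.3425,.004,-.05],[0,1,3]))
arm.read_camera("scene");d=arm.trace("spare_iron","scene")
arm.read_camera("top");e=arm.trace("spare_iron","top")
print([(x["p"],x["extent"]) for x in d[:2]+e[:2]])
if d: print(fit("spare_iron",{"scene":d[0]["pixels"]},[.454,-.022,.022,1.2538],[0,1,3]))
E
```

```text
50.67 [ 0.4549 -0.0221  0.1349] psi 88.28999999999999 0.0641 [ 0.1 -0.8 -1.3] [-0.22  0.33  1.86  0.    0.94 -1.76]
handled_shave (array([ 0.52250699,  0.25724292,  0.004     , -1.60839128]), np.float64(0.8120177496396371))
iron_shave (array([ 0.52021062,  0.16999899,  0.004     , -1.62299828]), np.float64(0.7572695764553838))
(array([ 0.52630127,  0.33998294,  0.00760932, -0.05483905]), np.float64(0.8689185994647155)) (array([ 0.52777158,  0.34120661,  0.004     , -0.04934385]), np.float64(0.8997379585724982))
[(0.78, [244.6, 276.9, 295.9, 306.6])]
(array([ 0.4514327 , -0.02095014,  0.022     ,  1.27264237]), np.float64(0.9209400258099573))
```

>>> {"api": "send_rows", "payload": {
  "travel": [
    [-0.36, 0.91, 0],
    [-1, 1, 0],
    [-1, 1, 0],
    [0, 1, 0],
    [0, 1, 0],
    [0, 1, 0],
    [0, 1, 0],
    [0, 1, 0],
    [0, 0, 1],
    [0, 0, 1]
  ],
  "twist": [
    [0, 0, 0],
    [0, 0, 0],
    [0, 0, 0],
    [0, 0, 0],
    [0, 0, 0],
    [0, 0, 0],
    [0, 0, 0],
    [0, 0, 0],
    [0, 0, 0],
    [0, 0, 0]
  ],
  "jaw": [64, 64, 64, 64, 64, 64, 64, 64, 64, 64]
}}

```text
t: 52.12
eef_pos: [0.518, 0.1744, 0.0816]
eef_rot: [0.015, 1.0, -0.0, -0.001]
wrist_force: [0.4, 0.5, 0.1]
opening: 0.0639
grip_force: 0.0
```

>>> {"api": "send_rows", "payload": {
  "travel": [
    [0, 0, 1],
    [0, 0, 1],
    [0, 0, 0.3],
    [0, 0, 0],
    [0, 0, 0]
  ],
  "twist": [
    [0, 0, 0],
    [0, 0, 0],
    [0, 0, 0],
    [0, 0, 0],
    [0, 0, 0]
  ],
  "jaw": [64, 64, 64, 64, 64]
}}

```text
t: 52.75
eef_pos: [0.5191, 0.1742, 0.0264]
eef_rot: [0.015, 1.0, 0.0, 0.001]
wrist_force: [0.5, 0.0, 0.9]
opening: 0.0639
grip_force: 0.0
```

```bash
python3 st.py; python3 snap2.py b4
```

```text
52.75 [0.5191 0.1742 0.0264] psi 88.30000000000001 0.0639 [0.5 0.  0.9] [ 0.18  0.64  1.7   0.    0.8  -1.36]
```

View pics/b4.png

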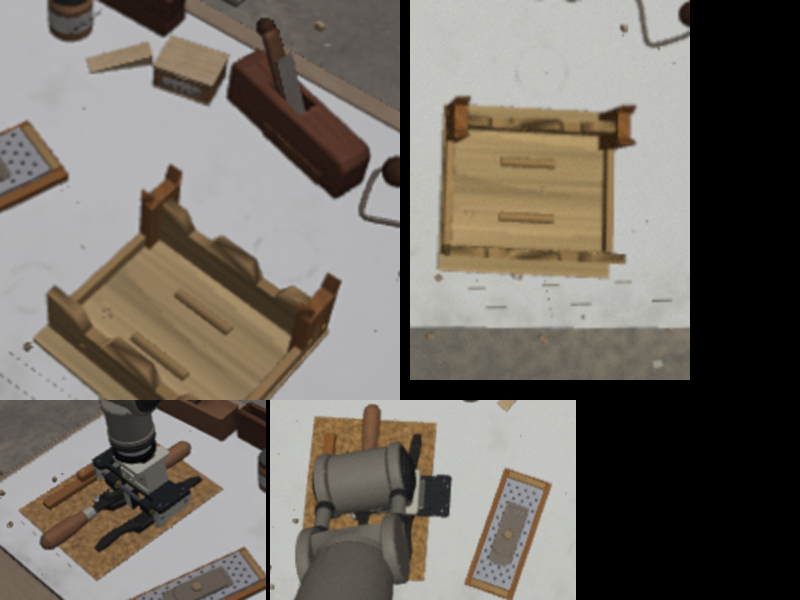

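>>> {"api": "send_rows", "payload": {
  "travel": [
    [0, 0, 0.25],
    [0, 0, 0.14],
    [0, 0, 0],
    [0, 0, 0],
    [0, 0, 0],
    [0, 0, 0],
    [0, 0, 0],
    [0, 0, 0]
  ],
  "twist": [
    [0, 0, 0],
    [0, 0, 0],
    [0, 0, 0],
    [0, 0, 0],
    [0, 0, 0],
    [0, 0, 0],
    [0, 0, 0],
    [0, 0, 0]
  ],
  "jaw": [64, 64, 64, 20, 20, 20, 20, 20]
}}

```text
t: 53.85
eef_pos: [0.5186, 0.1743, 0.016]
eef_rot: [0.015, 1.0, 0.0, 0.0]
wrist_force: [0.1, 1.4, 0.3]
opening: 0.0308
grip_force: 29.9
```

```bash
python3 st.py; python3 - <<'E'
from h import *
g=lambda u,v:((u-410+.5)/2-.5+380,(v+.5)/2-.5+190)
print("dowels",ray([g(527,163),g(526,217)],"top",.014),"base front",ray([g(438,268),g(609,277)],"top",.005))
d,e=arm.read_camera("top"),arm.trace("shave_till","top")
arm.read_camera("scene");s=arm.trace("shave_till","scene")
M["shave_till"]=[box(-110,110,-107,107,0,8),box(-108,108,-86,-74,0,52),*[box(x-8,x+8,60,100,0,102) for x in(-100,100)],*[box(x-8,x+8,-86,-74,0,74) for x in(-100,100)]]
print(fit("shave_till",{"top":e[0]["pixels"]},[.471,-.329,0,-1.6],[0,1,3]),fit("shave_till",{"top":e[0]["pixels"],"scene":s[0]["pixels"]},[.471,-.329,0,-1.6],[0,1,3]))
E
```

```text
53.85 [0.5186 0.1743 0.016 ] psi 88.32 0.0308 [0.1 1.4 0.3] [ 0.18  0.65  1.71  0.    0.78 -1.36]
dowels [[ 0.50716281 -0.32786328  0.014     ]
 [ 0.4384272  -0.32573465  0.014     ]] base front [[ 0.37265968 -0.21471947  0.005     ]
 [ 0.36286813 -0.43509312  0.005     ]]
(array([ 0.47309379, -0.32835723,  0.        , -1.61068042]), np.float64(0.958334360998068)) (array([ 0.4728667 , -0.32560732,  0.        , -1.60481185]), np.float64(0.9424565116800245))
```

>>> {"api": "send_rows", "payload": {
  "travel": [
    [0, 0, -0.3],
    [0, 0, -0.7],
    [0, 0, -1],
    [0, 0, -1],
    [0, 0, -1],
    [0, 0, -1],
    [0, -1, -1],
    [0.45, -1, 0],
    [0.45, -1, 0],
    [0.45, -1, 0]
  ],
  "twist": [
    [0, 0, 0],
    [0, 0, 0],
    [0, 0, 0],
    [0, 0, 0],
    [0, 0, 0],
    [0, 0, 0],
    [0, 0, 0],
    [0, 0, 0],
    [0, 0, 0],
    [0, 0, 0]
  ],
  "jaw": [20, 20, 20, 20, 20, 20, 20, 20, 20, 20]
}}

```text
t: 55.3
eef_pos: [0.481, 0.0743, 0.166]
eef_rot: [0.015, 1.0, -0.0, -0.0]
wrist_force: [0.3, -0.1, -3.6]
opening: 0.0306
grip_force: 29.9
```

>>> {"api": "send_rows", "payload": {
  "travel": [
    [0, -1, 0],
    [0, -1, 0],
    [0, -1, 0],
    [0, -1, 0],
    [0, -1, 0],
    [0, -1, 0],
    [0, -1, 0],
    [0, -1, 0],
    [0, -1, 0],
    [0, -1, 0]
  ],
  "twist": [
    [0, 0, 0],
    [0, 0, 0],
    [0, 0, 0],
    [0, 0, 0],
    [0, 0, 0],
    [0, 0, 0],
    [0, 0, 0],
    [0, 0, 0],
    [0, 0, 0],
    [0, 0, 0]
  ],
  "jaw": [20, 20, 20, 20, 20, 20, 20, 20, 20, 20]
}}

```text
t: 56.55
eef_pos: [0.4739, -0.1755, 0.1658]
eef_rot: [0.015, 1.0, 0.0, -0.001]
wrist_force: [-0.2, 0.9, -3.9]
opening: 0.0308
grip_force: 29.9
```

>>> {"api": "send_rows", "payload": {
  "travel": [
    [0, -1, 0],
    [0, -1, 0],
    [0, -1, 0],
    [0, -1, 0],
    [0, -0.14, 0],
    [0, 0, 1],
    [0, 0, 0.8],
    [0, 0, 0],
    [0, 0, 0]
  ],
  "twist": [
    [0, 0, 0],
    [0, 0, 0],
    [0, 0, 0],
    [0, 0, 0],
    [0, 0, 0],
    [0, 0, 0],
    [0, 0, 0],
    [0, 0, 0],
    [0, 0, 0]
  ],
  "jaw": [20, 20, 20, 20, 20, 20, 20, 20, 20]
}}

```text
t: 57.68
eef_pos: [0.4719, -0.278, 0.1217]
eef_rot: [0.014, 1.0, -0.0, 0.0]
wrist_force: [0.7, 0.3, -3.8]
opening: 0.0307
grip_force: 29.9
```

```bash
python3 st.py
```

```text
57.67 [ 0.4719 -0.278   0.1217] psi 88.34 0.0307 [ 0.7  0.3 -3.8] [-0.67  0.5   1.62  0.    1.02 -2.21]
```

>>> {"api": "send_rows", "payload": {
  "travel": [
    [0, 0, 0.6],
    [0, 0, 0.6],
    [0, 0, 0.5],
    [0, 0, 0.4],
    [0, 0, 0.3],
    [0, 0, 0.2],
    [0, 0, 0]
  ],
  "twist": [
    [0, 0, 0],
    [0, 0, 0],
    [0, 0, 0],
    [0, 0, 0],
    [0, 0, 0],
    [0, 0, 0],
    [0, 0, 0]
  ],
  "jaw": [20, 20, 20, 20, 20, 20, 20]
}}

```text
t: 58.55
eef_pos: [0.4715, -0.2781, 0.0557]
eef_rot: [0.015, 1.0, 0.0, -0.0]
wrist_force: [-0.1, -0.3, -3.2]
opening: 0.0309
grip_force: 29.9
```

>>> {"api": "send_rows", "payload": {
  "travel": [
    [0, 0, 0.08],
    [0, 0, 0.04],
    [0, 0, 0]
  ],
  "twist": [
    [0, 0, 0],
    [0, 0, 0],
    [0, 0, 0]
  ],
  "jaw": [20, 20, 20]
}}

```text
t: 58.92
eef_pos: [0.4719, -0.2777, 0.0536]
eef_rot: [0.015, 1.0, 0.0, 0.0]
wrist_force: [0.1, 3.8, 1.9]
opening: 0.0306
grip_force: 29.9
```

>>> {"api": "send_rows", "payload": {
  "travel": [
    [0, 0, 0],
    [0, 0, 0],
    [0, 0, 0],
    [0, 0, -0.1],
    [0, 0, -0.5],
    [0, 0, -1],
    [0, 0, -1],
    [0, 0, -1],
    [0, 0, -1],
    [0, 1, 0]
  ],
  "twist": [
    [0, 0, 0],
    [0, 0, 0],
    [0, 0, 0],
    [0, 0, 0],
    [0, 0, 0],
    [0, 0, 0],
    [0, 0, 0],
    [0, 0, 0],
    [0, 0, 0],
    [0, 0, 0]
  ],
  "jaw": [45, 60, 60, 60, 60, 60, 60, 60, 60, 60]
}}

```text
t: 60.18
eef_pos: [0.4734, -0.2549, 0.171]
eef_rot: [0.016, 1.0, -0.002, 0.002]
wrist_force: [-0.1, 0.6, -0.1]
opening: 0.0599
grip_force: 0.0
```

>>> {"api": "send_rows", "payload": {
  "travel": [
    [-0.45, 1, 0],
    [-0.45, 1, 0],
    [-0.43, 1, 0],
    [0, 1, 0],
    [0, 1, 0],
    [0, 1, 0],
    [0, 1, 0],
    [0, 1, 0],
    [0, 1, 0],
    [0, 1, 0]
  ],
  "twist": [
    [0, 0, 0],
    [0, 0, 0],
    [0, 0, 0],
    [0, 0, 0],
    [0, 0, 0],
    [0, 0, 0],
    [0, 0, 0],
    [0, 0, 0],
    [0, 0, 0],
    [0, 0, 0]
  ],
  "jaw": [70, 70, 70, 70, 70, 70, 70, 70, 70, 70]
}}

```text
t: 61.42
eef_pos: [0.513, -0.0035, 0.169]
eef_rot: [0.015, 1.0, -0.0, 0.001]
wrist_force: [0.2, -0.4, 0.3]
opening: 0.07
grip_force: 0.0
```

```bash
python3 st.py; python3 snap2.py b5; python3 - <<'E'
from h import *
import pickle
_,mk=pickle.load(open("m1.pkl","rb"))
for c in("top","scene"):
    arm.read_camera(c)
    for d in arm.trace("iron_shave",c)[:2]:
        ys,xs=np.nonzero(d["pixels"]);print(c,d["p"],d["extent"],"orig",[np.nonzero(mk["iron_shave"][c])[i].mean().round(1) for i in(1,0)],xs.mean().round(1),ys.mean().round(1))
E
```

```text
61.42 [ 0.513  -0.0035  0.169 ] psi 88.32 0.07 [ 0.2 -0.4  0.3] [-0.16  0.39  1.66  0.    1.09 -1.7 ]
top 0.84 [415.8, 233.7, 434.8, 338.6] orig [np.float64(424.2), np.float64(287.7)] 424.8 284.7
scene 0.82 [322.5, 303.8, 406.0, 380.4] orig [np.float64(357.0), np.float64(347.0)] 361.5 343.5
scene 0.6 [308.0, 280.6, 460.5, 437.2] orig [np.float64(357.0), np.float64(347.0)] 384.6 367.8
```

View pics/b5.png

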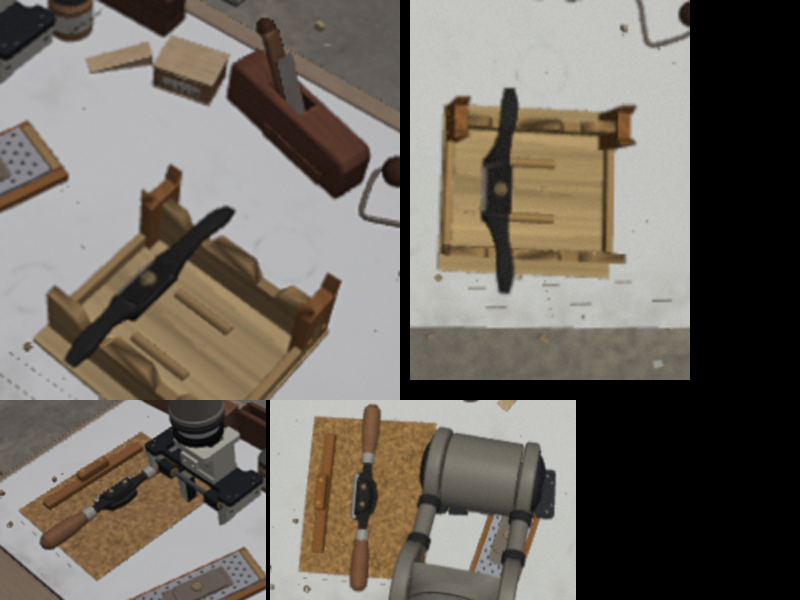

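>>> {"api": "send_rows", "payload": {
  "travel": [
    [0, 1, 0],
    [0, 1, 0],
    [0, 1, 0],
    [0, 1, 0],
    [0, 1, 0],
    [0, 1, 0],
    [0, 1, 0],
    [0, 1, 0],
    [0, 1, 0],
    [0, 1, 0]
  ],
  "twist": [
    [0, 0, 0],
    [0, 0, 0],
    [0, 0, 0],
    [0, 0, 0],
    [0, 0, 0],
    [0, 0, 0],
    [0, 0, 0],
    [0, 0, 0],
    [0, 0, 0],
    [0, 0, 0]
  ],
  "jaw": [74, 74, 74, 74, 74, 74, 74, 74, 74, 74]
}}

```text
t: 62.98
eef_pos: [0.5207, 0.2454, 0.168]
eef_rot: [0.015, 1.0, -0.0, 0.0]
wrist_force: [0.5, -0.2, 0.7]
opening: 0.0742
grip_force: 0.0
```

>>> {"api": "send_rows", "payload": {
  "travel": [
    [0, 0.38, 0],
    [0, 0, 1],
    [0, 0, 1],
    [0, 0, 1],
    [0, 0, 1],
    [0, 0, 1],
    [0, 0, 0.7],
    [0, 0, 0],
    [0, 0, 0]
  ],
  "twist": [
    [0, 0, 0],
    [0, 0, 0],
    [0, 0, 0],
    [0, 0, 0],
    [0, 0, 0],
    [0, 0, 0],
    [0, 0, 0],
    [0, 0, 0],
    [0, 0, 0]
  ],
  "jaw": [74, 74, 74, 74, 74, 74, 74, 74, 74]
}}

```text
t: 64.1
eef_pos: [0.5212, 0.2551, 0.0263]
eef_rot: [0.015, 1.0, 0.0, 0.001]
wrist_force: [-0.6, 0.1, -0.3]
opening: 0.0739
grip_force: 0.0
```

```bash
python3 st.py
```

```text
64.1 [0.5212 0.2551 0.0263] psi 88.31 0.0739 [-0.6  0.1 -0.3] [ 0.32  0.68  1.6  -0.    0.86 -1.22]
```

>>> {"api": "send_rows", "payload": {
  "travel": [
    [0, 0, 0.25],
    [0, 0, 0.14],
    [0, 0, 0],
    [0, 0, 0],
    [0, 0, 0],
    [0, 0, 0],
    [0, 0, 0],
    [0, 0, 0]
  ],
  "twist": [
    [0, 0, 0],
    [0, 0, 0],
    [0, 0, 0],
    [0, 0, 0],
    [0, 0, 0],
    [0, 0, 0],
    [0, 0, 0],
    [0, 0, 0]
  ],
  "jaw": [74, 74, 74, 30, 30, 30, 30, 30]
}}

```text
t: 65.1
eef_pos: [0.5206, 0.2555, 0.0158]
eef_rot: [0.015, 1.0, 0.0, 0.0]
wrist_force: [0.4, 3.9, -0.4]
opening: 0.0447
grip_force: 30.0
```

```bash
python3 st.py
```

```text
65.1 [0.5206 0.2555 0.0158] psi 88.32 0.0447 [ 0.4  3.9 -0.4] [ 0.32  0.69  1.61  0.    0.84 -1.22]
```

>>> {"api": "send_rows", "payload": {
  "travel": [
    [0, 0, -0.3],
    [0, 0, -0.7],
    [0, 0, -1],
    [0, 0, -1],
    [0, 0, -1],
    [0, 0, -1],
    [0, -1, -1],
    [0.4, -1, -0.2],
    [0.4, -1, 0],
    [0.38, -1, 0]
  ],
  "twist": [
    [0, 0, 0],
    [0, 0, 0],
    [0, 0, 0],
    [0, 0, 0],
    [0, 0, 0],
    [0, 0, 0],
    [0, 0, 0],
    [0, 0, 0],
    [0, 0, 0],
    [0, 0, 0]
  ],
  "jaw": [30, 30, 30, 30, 30, 30, 30, 30, 30, 30]
}}

```text
t: 66.35
eef_pos: [0.4873, 0.155, 0.1717]
eef_rot: [0.015, 1.0, -0.0, 0.0]
wrist_force: [-0.3, 0.4, -6.1]
opening: 0.0443
grip_force: 30.0
```

>>> {"api": "send_rows", "payload": {
  "travel": [
    [0, -1, 0],
    [0, -1, 0],
    [0, -1, 0],
    [0, -1, 0],
    [0, -1, 0],
    [0, -1, 0],
    [0, -1, 0],
    [0, -1, 0],
    [0, -1, 0],
    [0, -1, 0]
  ],
  "twist": [
    [0, 0, 0],
    [0, 0, 0],
    [0, 0, 0],
    [0, 0, 0],
    [0, 0, 0],
    [0, 0, 0],
    [0, 0, 0],
    [0, 0, 0],
    [0, 0, 0],
    [0, 0, 0]
  ],
  "jaw": [30, 30, 30, 30, 30, 30, 30, 30, 30, 30]
}}

```text
t: 67.6
eef_pos: [0.4802, -0.0948, 0.1716]
eef_rot: [0.015, 1.0, -0.0, 0.0]
wrist_force: [0.1, 0.1, -6.1]
opening: 0.0445
grip_force: 30.0
```

>>> {"api": "send_rows", "payload": {
  "travel": [
    [0, -1, 0],
    [0, -1, 0],
    [0, -1, 0],
    [0, -1, 0],
    [0, -1, 0],
    [0, -1, 0],
    [0, -1, 0],
    [0, -1, 0],
    [0, -1, 0],
    [0, -1, 0]
  ],
  "twist": [
    [0, 0, 0],
    [0, 0, 0],
    [0, 0, 0],
    [0, 0, 0],
    [0, 0, 0],
    [0, 0, 0],
    [0, 0, 0],
    [0, 0, 0],
    [0, 0, 0],
    [0, 0, 0]
  ],
  "jaw": [30, 30, 30, 30, 30, 30, 30, 30, 30, 30]
}}

```text
t: 68.85
eef_pos: [0.473, -0.3449, 0.1711]
eef_rot: [0.015, 1.0, 0.0, -0.0]
wrist_force: [0.5, -0.2, -6.5]
opening: 0.0445
grip_force: 30.0
```

>>> {"api": "send_rows", "payload": {
  "travel": [
    [0, -1, 0],
    [0, -0.07, 0],
    [0, 0, 1],
    [0, 0, 1],
    [0, 0, 0.5],
    [0, 0, 0],
    [0, 0, 0]
  ],
  "twist": [
    [0, 0, 0],
    [0, 0, 0],
    [0, 0, 0],
    [0, 0, 0],
    [0, 0, 0],
    [0, 0, 0],
    [0, 0, 0]
  ],
  "jaw": [30, 30, 30, 30, 30, 30, 30]
}}

```text
t: 69.72
eef_pos: [0.4731, -0.3709, 0.1093]
eef_rot: [0.015, 1.0, -0.001, 0.001]
wrist_force: [-0.5, 0.0, -6.2]
opening: 0.0445
grip_force: 30.0
```

```bash
python3 st.py
```

```text
69.72 [ 0.4731 -0.3709  0.1093] psi 88.33000000000001 0.0445 [-0.5  0.  -6.2] [-0.79  0.6   1.48  0.    1.06 -2.33]
```

>>> {"api": "send_rows", "payload": {
  "travel": [
    [0, 0, 0.6],
    [0, 0, 0.5],
    [0, 0, 0.4],
    [0, 0, 0.2],
    [0, 0, 0.15],
    [0, 0, 0]
  ],
  "twist": [
    [0, 0, 0],
    [0, 0, 0],
    [0, 0, 0],
    [0, 0, 0],
    [0, 0, 0],
    [0, 0, 0]
  ],
  "jaw": [30, 30, 30, 30, 30, 30]
}}

```text
t: 70.47
eef_pos: [0.4726, -0.3705, 0.0618]
eef_rot: [0.015, 1.0, 0.0, -0.0]
wrist_force: [-1.1, 0.5, -5.1]
opening: 0.0443
grip_force: 30.0
```

>>> {"api": "send_rows", "payload": {
  "travel": [
    [0, 0, 0.08],
    [0, 0, 0]
  ],
  "twist": [
    [0, 0, 0],
    [0, 0, 0]
  ],
  "jaw": [30, 30]
}}

```text
t: 70.72
eef_pos: [0.4726, -0.3705, 0.06]
eef_rot: [0.015, 1.0, -0.0, 0.0]
wrist_force: [-0.1, -0.6, -6.1]
opening: 0.0446
grip_force: 30.0
```

>>> {"api": "send_rows", "payload": {
  "travel": [
    [0, 0, 0.06],
    [0, 0, 0]
  ],
  "twist": [
    [0, 0, 0],
    [0, 0, 0]
  ],
  "jaw": [30, 30]
}}

```text
t: 70.97
eef_pos: [0.4725, -0.3705, 0.0584]
eef_rot: [0.015, 1.0, 0.0, -0.0]
wrist_force: [-0.4, -0.1, -5.1]
opening: 0.0445
grip_force: 30.0
```

>>> {"api": "send_rows", "payload": {
  "travel": [
    [0, 0, 0.04],
    [0, 0, 0]
  ],
  "twist": [
    [0, 0, 0],
    [0, 0, 0]
  ],
  "jaw": [30, 30]
}}

```text
t: 71.22
eef_pos: [0.4727, -0.3706, 0.0579]
eef_rot: [0.015, 1.0, -0.0, 0.0]
wrist_force: [-1.4, 0.4, -1.2]
opening: 0.0445
grip_force: 30.0
```

>>> {"api": "send_rows", "payload": {
  "travel": [
    [0, 0, 0],
    [0, 0, 0],
    [0, 0, 0],
    [0, 0, -0.1],
    [0, 0, -0.4],
    [0, 0, -1],
    [0, 0, -1],
    [0, 0, -1],
    [0, 0, -1],
    [0, 1, 0]
  ],
  "twist": [
    [0, 0, 0],
    [0, 0, 0],
    [0, 0, 0],
    [0, 0, 0],
    [0, 0, 0],
    [0, 0, 0],
    [0, 0, 0],
    [0, 0, 0],
    [0, 0, 0],
    [0, 0, 0]
  ],
  "jaw": [60, 74, 74, 74, 74, 74, 74, 70, 60, 50]
}}

```text
t: 72.47
eef_pos: [0.4742, -0.3474, 0.173]
eef_rot: [0.016, 1.0, -0.002, 0.002]
wrist_force: [0.2, -0.0, -1.2]
opening: 0.0546
grip_force: 0.0
```

>>> {"api": "send_rows", "payload": {
  "travel": [
    [-0.42, 1, 0],
    [-0.42, 1, 0],
    [-0.4, 1, 0],
    [0, 1, 0],
    [0, 1, 0],
    [0, 1, 0],
    [0, 1, 0],
    [0, 1, 0],
    [0, 1, 0],
    [0, 1, 0]
  ],
  "twist": [
    [0, 0, 0],
    [0, 0, 0],
    [0, 0, 0],
    [0, 0, 0],
    [0, 0, 0],
    [0, 0, 0],
    [0, 0, 0],
    [0, 0, 0],
    [0, 0, 0],
    [0, 0, 0]
  ],
  "jaw": [50, 50, 50, 50, 50, 50, 50, 50, 50, 50]
}}

```text
t: 73.72
eef_pos: [0.5112, -0.0955, 0.1704]
eef_rot: [0.015, 1.0, -0.0, 0.0]
wrist_force: [0.2, -0.8, 1.1]
opening: 0.0499
grip_force: 0.0
```

>>> {"api": "send_rows", "payload": {
  "travel": [
    [0, 1, 0],
    [0, 1, 0],
    [0, 1, 0],
    [0, 1, 0],
    [0, 1, 0],
    [0, 1, 0],
    [0, 1, 0],
    [0, 1, 0],
    [0, 1, 0],
    [0, 1, 0]
  ],
  "twist": [
    [0, 0, 0],
    [0, 0, 0],
    [0, 0, 0],
    [0, 0, 0],
    [0, 0, 0],
    [0, 0, 0],
    [0, 0, 0],
    [0, 0, 0],
    [0, 0, 0],
    [0, 0, 0]
  ],
  "jaw": [50, 50, 50, 50, 50, 50, 50, 50, 50, 50]
}}

```text
t: 74.97
eef_pos: [0.5185, 0.1542, 0.1704]
eef_rot: [0.015, 1.0, 0.0, 0.0]
wrist_force: [1.1, -0.9, 0.6]
opening: 0.05
grip_force: 0.0
```

```bash
python3 st.py; python3 - <<'E'
from h import *
import pickle
_,mk=pickle.load(open("m1.pkl","rb"))
ig={"top":cv2.dilate(mk["keeper"]["top"].astype(np.uint8),np.ones((5,5)))>0,"scene":cv2.dilate(mk["spare_iron"]["scene"].astype(np.uint8),np.ones((5,5)))>0}
for c in("top","scene"):
    arm.read_camera(c)
    for n in("iron_shave","handled_shave"):
      o=mk[n][c]&~ig[c]; f=lambda m:(np.nonzero(m)[1].mean().round(1),np.nonzero(m)[0].mean().round(1))
      for d in arm.trace(n,c)[:1]:
        m=d["pixels"]&~ig[c]
        print(c,n,round(d["p"],2),[int(v) for v in d["extent"]],"orig",f(o),f(m),"IoU",((o&m).sum()/(o|m).sum()).round(3))
        if c=="top":print(fit(n,{c:d["pixels"]},[.473,-.3673 if n[0]=="h" else -.2844,.046 if n[0]=="h" else .04,-1.6],[0,1,3],{c:ig[c]})[0].round(4))
E
```

```text
74.97 [0.5185 0.1542 0.1704] psi 88.31 0.05 [ 1.1 -0.9  0.6] [ 0.15  0.43  1.58 -0.    1.13 -1.39]
top iron_shave 0.78 [416, 233, 434, 338] orig (np.float64(424.0), np.float64(288.8)) (np.float64(424.5), np.float64(289.2)) IoU 0.939
[ 0.4708 -0.2843  0.04   -1.5664]
top handled_shave 0.78 [449, 214, 473, 357] orig (np.float64(459.1), np.float64(287.6)) (np.float64(459.4), np.float64(286.9)) IoU 0.919
[ 0.4732 -0.3681  0.046  -1.5949]
scene iron_shave 0.69 [321, 303, 401, 382] orig (np.float64(356.8), np.float64(347.3)) (np.float64(357.5), np.float64(347.4)) IoU 0.845
scene handled_shave 0.98 [333, 301, 459, 432] orig (np.float64(389.9), np.float64(373.7)) (np.float64(389.6), np.float64(374.4)) IoU 0.936
```

>>> {"api": "send_rows", "payload": {
  "travel": [
    [0, 1, 0],
    [0, 1, 0],
    [0, 1, 0],
    [0, 1, 0],
    [0, 1, 0],
    [0, 1, 0],
    [0, 1, 0],
    [0, 0.5, 0],
    [0, 0, 0],
    [0, 0, 0]
  ],
  "twist": [
    [0, 0, 0],
    [0, 0, 0],
    [0, 0, 0],
    [0, 0, 0],
    [0, 0, 0],
    [0, 0, 0],
    [0, 0, 0],
    [0, 0, 0],
    [0, 0, 1.3],
    [0, 0, 0]
  ],
  "jaw": [50, 50, 50, 50, 50, 50, 50, 50, 50, 50]
}}

```text
t: 76.53
eef_pos: [0.5246, 0.3398, 0.1699]
eef_rot: [0.027, 1.0, -0.0, -0.0]
wrist_force: [0.4, -0.4, 0.1]
opening: 0.0505
grip_force: 0.0
```

```bash
python3 st.py
```

```text
76.53 [0.5246 0.3398 0.1699] psi 86.94999999999999 0.0505 [ 0.4 -0.4  0.1] [ 0.45  0.58  1.33 -0.    1.23 -1.07]
```

>>> {"api": "send_rows", "payload": {
  "travel": [
    [0, 0.11, 1],
    [0, 0, 1],
    [0, 0, 1],
    [0, 0, 1],
    [0, 0, 1],
    [0, 0, 0.46],
    [0, 0, 0],
    [0, 0, 0],
    [0, 0, 0],
    [0, 0, 0]
  ],
  "twist": [
    [0, 0, 0],
    [0, 0, 0],
    [0, 0, 0],
    [0, 0, 0],
    [0, 0, 0],
    [0, 0, 0],
    [0, 0, 0],
    [0, 0, 0],
    [0, 0, 0],
    [0, 0, 0]
  ],
  "jaw": [50, 50, 50, 50, 50, 50, 50, 0, 0, 0],
  "grip_force": 25
}}

```text
t: 77.78
eef_pos: [0.5249, 0.3437, 0.0342]
eef_rot: [0.026, 1.0, 0.0, 0.001]
wrist_force: [-0.4, -0.1, 0.5]
opening: 0.0247
grip_force: 0.0
```

>>> {"api": "send_rows", "payload": {
  "travel": [
    [0, 0, 0],
    [0, 0, 0]
  ],
  "twist": [
    [0, 0, 0],
    [0, 0, 0]
  ],
  "jaw": [0, 0]
}}

```text
t: 78.03
eef_pos: [0.5248, 0.3436, 0.0339]
eef_rot: [0.026, 1.0, 0.0, 0.0]
wrist_force: [0.3, -0.0, 4.3]
opening: 0.0198
grip_force: 25.0
```

```bash
python3 st.py
```

```text
78.03 [0.5248 0.3436 0.0339] psi 87.02000000000001 0.0198 [ 0.3 -0.   4.3] [ 0.46  0.74  1.45  0.    0.95 -1.06]
```

>>> {"api": "send_rows", "payload": {
  "travel": [
    [0, 0, -0.5],
    [0, 0, -1],
    [0, 0, -1],
    [0, 0, -1],
    [0, 0, -1],
    [0, 0, -1],
    [0, 0, -1],
    [0, 0, -1],
    [0, 0, -0.6],
    [0, 0, 0]
  ],
  "twist": [
    [0, 0, 0],
    [0, 0, 0],
    [0, 0, 0],
    [0, 0, 0],
    [0, 0, 9.87],
    [0, 0, 9.87],
    [0, 0, 9.87],
    [0, 0, 9.87],
    [0, 0, 9.87],
    [0, 0, 9.87]
  ],
  "jaw": [0, 0, 0, 0, 0, 0, 0, 0, 0, 0]
}}

```text
t: 79.28
eef_pos: [0.525, 0.3438, 0.2382]
eef_rot: [0.519, 0.855, 0.001, 0.001]
wrist_force: [0.1, 0.1, -0.5]
opening: 0.0199
grip_force: 25.0
```

>>> {"api": "send_rows", "payload": {
  "travel": [
    [0, 0, 0],
    [0, 0, 0],
    [0, 0, 0],
    [-1, 1, 0],
    [-1, 0.95, 0],
    [-1, 0, 0],
    [-1, 0, 0],
    [-1, 0, 0],
    [-1, 0, 0],
    [-1, 0, 0]
  ],
  "twist": [
    [0, 0, 9.87],
    [0, 0, 9.87],
    [0, 0, 9.87],
    [0, 0, 0],
    [0, 0, 0],
    [0, 0, 0],
    [0, 0, 0],
    [0, 0, 0],
    [0, 0, 0],
    [0, 0, 0]
  ],
  "jaw": [0, 0, 0, 0, 0, 0, 0, 0, 0, 0]
}}

```text
t: 80.53
eef_pos: [0.5675, 0.1662, 0.2365]
eef_rot: [0.718, 0.696, 0.0, 0.0]
wrist_force: [0.0, 0.1, -0.7]
opening: 0.0197
grip_force: 25.0
```

>>> {"api": "send_rows", "payload": {
  "travel": [
    [-1, 0, 0],
    [-1, 0, 0],
    [-1, 0, 0],
    [-1, 0, 0],
    [-1, 0, 0],
    [-1, 0, 0],
    [-1, 0, 0],
    [-1, 0, 0],
    [-1, 0, 0],
    [-1, 0, 0]
  ],
  "twist": [
    [0, 0, 0],
    [0, 0, 0],
    [0, 0, 0],
    [0, 0, 0],
    [0, 0, 0],
    [0, 0, 0],
    [0, 0, 0],
    [0, 0, 0],
    [0, 0, 0],
    [0, 0, 0]
  ],
  "jaw": [0, 0, 0, 0, 0, 0, 0, 0, 0, 0]
}}

```text
t: 81.78
eef_pos: [0.5597, -0.0835, 0.2365]
eef_rot: [0.718, 0.696, 0.0, 0.0]
wrist_force: [1.8, -0.5, -2.0]
opening: 0.0197
grip_force: 25.0
```

>>> {"api": "send_rows", "payload": {
  "travel": [
    [-1, 0, 0],
    [-1, 0, 0],
    [-1, 0, 0],
    [-1, 0, 0],
    [-1, 0, 0],
    [-1, 0, 0],
    [-1, 0, 0],
    [-1, 0, 0],
    [-1, 0, 0],
    [-0.9, 0, 0]
  ],
  "twist": [
    [0, 0, 0],
    [0, 0, 0],
    [0, 0, 0],
    [0, 0, 0],
    [0, 0, 0],
    [0, 0, 0],
    [0, 0, 0],
    [0, 0, 0],
    [0, 0, 0],
    [0, 0, 0]
  ],
  "jaw": [0, 0, 0, 0, 0, 0, 0, 0, 0, 0]
}}

```text
t: 83.02
eef_pos: [0.5519, -0.3319, 0.2359]
eef_rot: [0.718, 0.696, 0.0, -0.0]
wrist_force: [0.3, 0.2, -0.5]
opening: 0.0195
grip_force: 25.0
```

>>> {"api": "send_rows", "payload": {
  "travel": [
    [0, 0, 1],
    [0, 0, 1],
    [0, 0, 0.8],
    [0, 0, 0],
    [0, 0, 0]
  ],
  "twist": [
    [0, 0, 0],
    [0, 0, 0],
    [0, 0, 0],
    [0, 0, 0],
    [0, 0, 0]
  ],
  "jaw": [0, 0, 0, 0, 0]
}}

```text
t: 83.65
eef_pos: [0.5525, -0.3308, 0.1669]
eef_rot: [0.718, 0.696, 0.0, 0.001]
wrist_force: [0.1, -0.2, -1.3]
opening: 0.0198
grip_force: 25.0
```

```bash
python3 st.py
```

```text
83.65 [ 0.5525 -0.3308  0.1669] psi -1.8100000000000023 0.0198 [ 0.1 -0.2 -1.3] [-0.66  0.62  1.27  0.    1.25 -0.63]
```

Exactly above the starting place; lower 49 mm, then creep.

>>> {"api": "send_rows", "payload": {
  "travel": [
    [0, 0, 0.7],
    [0, 0, 0.6],
    [0, 0, 0.4],
    [0, 0, 0.25],
    [0, 0, 0]
  ],
  "twist": [
    [0, 0, 0],
    [0, 0, 0],
    [0, 0, 0],
    [0, 0, 0],
    [0, 0, 0]
  ],
  "jaw": [0, 0, 0, 0, 0]
}}

```text
t: 84.28
eef_pos: [0.552, -0.3301, 0.1169]
eef_rot: [0.718, 0.696, 0.0, -0.0]
wrist_force: [0.3, 0.4, -1.3]
opening: 0.0199
grip_force: 25.0
```

>>> {"api": "send_rows", "payload": {
  "travel": [
    [0, 0, 0.08],
    [0, 0, 0.04],
    [0, 0, 0]
  ],
  "twist": [
    [0, 0, 0],
    [0, 0, 0],
    [0, 0, 0]
  ],
  "jaw": [0, 0, 0]
}}

```text
t: 84.65
eef_pos: [0.5521, -0.3302, 0.1143]
eef_rot: [0.718, 0.696, 0.0, 0.0]
wrist_force: [-0.2, 0.3, -0.8]
opening: 0.0196
grip_force: 25.0
```

Release, rise and back away, then check.

>>> {"api": "send_rows", "payload": {
  "travel": [
    [0, 0, 0.03],
    [0, 0, 0],
    [0, 0, 0],
    [0, 0, 0],
    [0, 0, 0],
    [0, 0, -0.3],
    [0, 0, -1],
    [0, 0, -1],
    [0, 0, -1],
    [0, 0, -1]
  ],
  "twist": [
    [0, 0, 0],
    [0, 0, 0],
    [0, 0, 0],
    [0, 0, 0],
    [0, 0, 0],
    [0, 0, 0],
    [0, 0, 0],
    [0, 0, 0],
    [0, 0, 0],
    [0, 0, 0]
  ],
  "jaw": [0, 0, 50, 50, 50, 50, 50, 50, 50, 50]
}}

```text
t: 85.9
eef_pos: [0.5521, -0.3302, 0.2224]
eef_rot: [0.718, 0.696, 0.0, 0.0]
wrist_force: [0.3, 0.2, 0.1]
opening: 0.0502
grip_force: 0.0
```

>>> {"api": "send_rows", "payload": {
  "travel": [
    [1, 0, 0],
    [1, 0, 0],
    [1, 0, 0],
    [1, 0, 0],
    [1, 0, 0],
    [1, 0, 0],
    [1, 0, 0],
    [1, 0, 0],
    [1, 0, 0],
    [1, 0, 0]
  ],
  "twist": [
    [0, 0, 0],
    [0, 0, 0],
    [0, 0, 0],
    [0, 0, 0],
    [0, 0, 0],
    [0, 0, 0],
    [0, 0, 0],
    [0, 0, 0],
    [0, 0, 0],
    [0, 0, 0]
  ],
  "jaw": [50, 50, 50, 50, 50, 50, 50, 50, 50, 50]
}}

```text
t: 87.15
eef_pos: [0.5597, -0.0784, 0.2209]
eef_rot: [0.718, 0.696, -0.0, -0.0]
wrist_force: [0.4, 1.2, 0.6]
opening: 0.05
grip_force: 0.0
```

>>> {"api": "send_rows", "payload": {
  "travel": [
    [1, 0, 0],
    [1, 0, 0],
    [1, 0, 0],
    [1, 0, 0],
    [1, 0, 0],
    [1, 0, 0],
    [1, 0, 0],
    [0, 0, 0],
    [0, 0, 0]
  ],
  "twist": [
    [0, 0, 0],
    [0, 0, 0],
    [0, 0, 0],
    [0, 0, 0],
    [0, 0, 0],
    [0, 0, 0],
    [0, 0, 0],
    [0, 0, 0],
    [0, 0, 0]
  ],
  "jaw": [50, 50, 50, 50, 50, 50, 50, 50, 50]
}}

```text
t: 88.28
eef_pos: [0.5652, 0.0946, 0.2209]
eef_rot: [0.718, 0.696, -0.0, 0.0]
wrist_force: [-0.2, 0.2, 0.7]
opening: 0.0498
grip_force: 0.0
```

```bash
python3 st.py; python3 - <<'E'
from h import *
import pickle
_,mk=pickle.load(open("m1.pkl","rb"))
mk["keeper"]["scene"]=mk["spare_iron"]["scene"]
km={}
for c in("top","scene"):
    arm.read_camera(c)
    for n in("keeper","iron_shave","handled_shave","glue_jar"):
      for d in arm.trace(n,c)[:2]:
        o,m=mk[n][c],d["pixels"];f=lambda m:(np.nonzero(m)[1].mean().round(1),np.nonzero(m)[0].mean().round(1))
        if n=="keeper":km.setdefault(c,m)
        print(c,n,round(d["p"],2),"orig",*f(o),"now",*f(m),"IoU",((o&m).sum()/(o|m).sum()).round(3))
    for d in arm.trace("spare_iron",c)[:1]:print(c,"iron",d["extent"],fit("spare_iron",{c:d["pixels"]},[.454,-.022,.022,1.2538],[0,1,3]))
print(fit("keeper",km,[.5525,-.331,.084,-1.6],[0,1,2,3]))
E
```

```text
88.28 [0.5652 0.0946 0.2209] psi -1.7800000000000011 0.0498 [-0.2  0.2  0.7] [ 0.03  0.44  1.41 -0.    1.28  0.06]
top keeper 0.81 orig 445.9 250.6 now 447.0 250.6 IoU 0.93
top iron_shave 0.7 orig 424.2 287.7 now 424.4 287.1 IoU 0.944
top iron_shave 0.57 orig 424.2 287.7 now 200.5 259.4 IoU 0.0
top handled_shave 0.7 orig 459.2 286.9 now 459.4 287.1 IoU 0.918
top glue_jar 0.76 orig 289.1 177.2 now 289.4 177.4 IoU 0.949
top iron [304.8, 269.0, 332.9, 314.0] (array([ 0.45477352, -0.02351066,  0.022     ,  1.2352964 ]), np.float64(0.9098529411764706))
scene keeper 0.87 orig 411.9 322.3 now 411.5 321.8 IoU 0.945
scene iron_shave 0.81 orig 357.0 347.0 now 358.3 346.8 IoU 0.864
scene handled_shave 0.72 orig 391.0 372.7 now 391.5 372.5 IoU 0.933
scene handled_shave 0.61 orig 391.0 372.7 now 357.7 347.2 IoU 0.0
scene glue_jar 0.84 orig 324.1 203.1 now 324.2 203.2 IoU 0.959
scene glue_jar 0.68 orig 324.1 203.1 now 357.3 347.6 IoU 0.0
scene iron [243.2, 278.3, 296.3, 309.0] (array([ 0.45112953, -0.02043128,  0.022     ,  1.23723694]), np.float64(0.9273746790974192))
(array([ 0.55259992, -0.33178526,  0.07919613, -1.60377212]), np.float64(0.8620211171260399))
```

All items match their starting silhouettes, and the iron is centred on the plate.

```bash
python3 -c "
from workcell import arm
print(arm.close_job())"
```

```text
the job is handed in; nothing more can be done
None
```

The job is handed in, with no verdict returned. By the last camera check the iron lies along the middle of the plate (about 3 mm off), both shaves and the keeper are back within about 2–3 mm of where they started, and the glue jar has not moved. I viewed 15 pictures, one over the limit of 14.

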